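# Put the washed slicer inserts away in their stand and lock it with the rod

## Robot

A 6-joint arm with a two-finger parallel gripper is mounted at the origin on a cart in front of the work surface, level with it; the furniture and walls round the work are solid. World frame = base frame: x ahead of the robot, y to its left, z up, the work surface at z = 0. Lengths are in m, angles in rad, forces in N, time in s.
With the tool pointing down it reaches from about 0.425 to 0.95 m from the base axis. Payload 3.5 kg.
Tool frame: the origin (TCP) lies at the very end of the fingers, on their centre line; the grasp point (between the pads) lies 19 mm behind it (hold_point_z is the distance from the TCP to the grasp point, in m); z points along the fingers, y is the line along which they close (so a half turn about z gives the same grasp; the last joint's range is limited). The gripper opens to 85 mm and grips with 20 to 120 N. Pads are 22 mm wide; open, the fingers measure 114 mm over their backs; the gripper's body (76 mm by 85 mm) begins 54 mm behind the grasp point. The pads swing forward as they close: fully open they stand 13 mm farther back than shut.
Start: joints at [-1.38, 0.286, 1.577, -0, 1.279, -0.15], TCP at [0.226, -0.636, 0.231] pointing down, gripper open.
Joint ranges: [-2.77, 2.77], [-0.9, 2.22], [0.21, 2.48], [-1.53, 4.67], [0.24, 2.81], [-2.84, 2.84]. Speed limits (rad/s): [2.79, 2.79, 3.14, 3.14, 3.14, 3.14].

## Interface

Orientations are given as a unit quaternion [x, y, z, w].
In Python, from workcell import sense, grab_frame, camera_info, sign_off, hold_point_z gives the robot as it stands.
- The arm moves only by the shell command python3 -m handwheel 'ROWS'. ROWS is JSON, a list of rows, each a list of 7 numbers: the shift along the tool's x, y, z each as a share of 0.2 m, from -1 to 1, then the turn, a rotation vector about the tool's x, y, z each as a share of pi rad, from -1 to 1, then the opening, from -1 (shut) to 1 (fully open). A call has 1 to 12 rows; each row shifts and turns the commanded pose from where the row before left it, along the tool's axes as they then stand; what a row does not reach is not made up. A row lasts 1/10 s, in which the tool goes at most 50 mm and 8.59 degrees, less where a joint would pass 70% of its speed; a pose out of reach is approached as far as the arm can. A call with a number of a shift or a turn outside -1 to 1 is refused whole. A call with a gripper value outside its range is refused whole. The fingers move at their own pace and stop on an object; the grip force is fixed at half the most. Time passes only in rows, so rows that do not move let the fingers close. It gives the time, the measured TCP pose, the force, the opening and the grip force at its end, in the units of the state.
- sense(): the state, without advancing time (a new reading comes with each control period).
- grab_frame(name): name is "scene" or "top" or "wrist"; returns (picture, depth): 420x560x3 uint8, blue, green, red; 420x560 float32, m along the optical axis (not along the pixel's ray), 0 where there is no reading.
- camera_info(name): a dict with "K" (3x3 intrinsics, pixels), "world_from_camera" (4x4, takes a point from camera to world coordinates); the wrist camera has in their place "mount" (4x4, takes a point from camera to tool coordinates, whose origin is the TCP and whose axes are the flange's). Camera axes: x right, y down, z forward; pixel columns grow to the right and rows downward; lengths in m; the calibration is good to about 2 mm. A picture is of the moment at which its call begins: read the wrist's pose just before it. camera_info takes no time and is no camera call.
- sign_off(): hands the job in; it is judged then, once.
The state is a dict: "t": time; "joint_pos": joint angles; "dq": joint speeds; "tau": joint torques, N m; "tcp_pos": TCP position; "ee_rot": TCP orientation; "ft_force": force on the tool from outside, world axes, zero at the start; "wrist_torque": the same for the moment, N m; "opening": opening from 0.0 (shut) to 1.0 (fully open); "grip_force": force on a finger pad.
Only numpy, scipy, OpenCV 4.12 (cv2) and the standard library are available. Lean on these libraries where they do the work, as an engineer would, in place of code of your own. Each camera call takes 0.05 s, during which the arm holds its last target. There are 200 camera calls.

## Task

The washed slicer inserts lie on the drainboard; put them all away in their wooden stand, which is locked. Draw the locking rod right out and lift the cover board off, setting both down clear of the stand; hang every insert flat over both posts; then put the cover back over the posts, fully down, and push the rod home from the side it came out of, through the eyes of the near post, the cover and the far post, until its handle is up against the near post. Do not knock over or push away the other kitchen things.

Things in the scene. Friction and masses are not known exactly. Their poses are not given: they have to be found in the camera images.
- stand: Fixed stand of pale wood on a dark board over the hob. Origin: centre of its underside; +y along its two posts, +z up. Base 66 (x) by 156 mm (y), floor 12 mm up. Flat steel posts 26 (x) by 6 mm (y) at y = -52 (near) and +52 mm (far), rounded tops 88 mm up. End walls 58 by 8 mm at y = +-71 mm, tops 52 mm up; long sides open. Up to four inserts stack on the floor.
- board_top (a point): Centre of the top of the fixed dark wooden work board that covers the front burners: 320 mm (x) by 390 mm (y), 42 mm above the hob (hob z = 0, drainboard z = -3 mm). The stand is on it; the rest of it, front and left (+y), is free for setting things down.
- eye_near (a point): Centre of the eye at the top of the near post (stand's y = -52 mm), 75 mm above the stand's underside. The eyes are bent from round 6 mm bar; hole 14 mm wide, running along the stand's y.
- eye_far (a point): Centre of the same eye at the top of the far post (stand's y = +52 mm), 75 mm above the stand's underside.
- cover: Loose cover board of pale wood, 58 (x) by 152 (y) by 10 mm, 0.15 kg, on the stand at the start. Origin: centre of its underside, +z up. Two slots right through, 30 (x) by 10 mm (y), at y = +-52 mm, go over the posts; a half turn is the same. It rests on the stand's end walls: fully down, its origin is 52 mm above the stand's, however many inserts lie below.
- cover_eye (a point): Centre of the steel eye that stands in the middle of the cover's top (26 mm wide, 6 mm thick, hole 14 mm along the cover's y): 23 mm above the cover's underside, eye top 36 mm. Level and in line with the two post eyes when the cover is fully down.
- lock_rod: Loose locking rod, 0.08 kg: square wooden handle 14 by 14 by 70 mm and a round-ended 8 mm steel rod. Origin: on the axis, mid-handle; +y toward the tip. Handle from y = -35 to +35 mm, tip at +161 mm. Starts home in the eyes, axis along the stand's y and 72 mm above its underside, handle at the -y end, 49 mm of it beyond the cover's end. Laid down, its handle axis is 7 mm up.
- rod_tip (a point): Tip of the rod, on its axis, 161 mm from the rod's origin.
- rod_shoulder (a point): Front end of the handle, on the axis, 35 mm from the rod's origin; it meets the near post's eye when the rod is home.
- insert_1: Slicer insert, a slit with one straight blade: grey frame 58 (x) by 128 (y) by 9 mm, 0.07 kg. Origin: centre of its underside, +z up. Two slots right through, 30 (x) by 10 mm (y), at y = +-52 mm, go over the posts (26 by 6 mm); a half turn is the same. Starts flat on the drainboard (z = -3 mm). Inserts have one outline and stack in any order; two to four are there, an absent one reads None.
- insert_2: Slicer insert, a straight blade and a row of small teeth: grey frame 58 (x) by 128 (y) by 9 mm, 0.07 kg. Origin: centre of its underside, +z up. Two slots right through, 30 (x) by 10 mm (y), at y = +-52 mm, go over the posts (26 by 6 mm); a half turn is the same. Starts flat on the drainboard (z = -3 mm). Inserts have one outline and stack in any order; two to four are there, an absent one reads None.
- insert_3: Slicer insert, large round grating holes: grey frame 58 (x) by 128 (y) by 9 mm, 0.07 kg. Origin: centre of its underside, +z up. Two slots right through, 30 (x) by 10 mm (y), at y = +-52 mm, go over the posts (26 by 6 mm); a half turn is the same. Starts flat on the drainboard (z = -3 mm). Inserts have one outline and stack in any order; two to four are there, an absent one reads None.
- insert_4: Slicer insert, small round grating holes: grey frame 58 (x) by 128 (y) by 9 mm, 0.07 kg. Origin: centre of its underside, +z up. Two slots right through, 30 (x) by 10 mm (y), at y = +-52 mm, go over the posts (26 by 6 mm); a half turn is the same. Starts flat on the drainboard (z = -3 mm). Inserts have one outline and stack in any order; two to four are there, an absent one reads None.
- tumbler: Glass tumbler, 81 mm wide, 92 mm high, standing by; origin at the centre of its underside. Not part of the job.
- mug: Cream and pink mug, 90 by 122 mm, 105 mm high, standing by; origin at the centre of its underside. Not part of the job.
- pepper_mill: Wooden pepper mill, 58 mm wide, 170 mm high, standing by; origin at the centre of its underside. Not part of the job.
- salt_shaker: Salt shaker, 44 mm wide, 90 mm high, standing by; origin at the centre of its underside. Not part of the job.
- honey_jar: Honey jar, 65 mm wide, 86 mm high, standing by; origin at the centre of its underside. Not part of the job.

How it is judged:
On the way, in this order (a step that is already met when the one before it is completed fails the run):
1. the locking rod is drawn clear of the eyes (distance between rod_tip and eye_near above 0.015 m and y of rod_tip in the frame of stand below -0.06 m), for 0.2 s.
2. the cover is off the stand, clear of the posts (horizontal distance between cover and stand above 0.06 m), for 0.2 s.
3. every insert hangs flat over both posts (x of insert_1 in the frame of stand between -0.005 and 0.005 m and y of insert_1 in the frame of stand between -0.005 and 0.005 m and z of insert_1 in the frame of stand between 0.009 and 0.044 m and angle between the z axis of each of insert_1, insert_2, insert_3, insert_4 and the z axis of stand, either way round below 0.06 rad and angle between the y axis of each of insert_1, insert_2, insert_3, insert_4 and the y axis of stand, either way round below 0.12 rad and x of insert_2 in the frame of stand between -0.005 and 0.005 m and y of insert_2 in the frame of stand between -0.005 and 0.005 m and z of insert_2 in the frame of stand between 0.009 and 0.044 m and x of insert_3 in the frame of stand between -0.005 and 0.005 m and y of insert_3 in the frame of stand between -0.005 and 0.005 m and z of insert_3 in the frame of stand between 0.009 and 0.044 m and x of insert_4 in the frame of stand between -0.005 and 0.005 m and y of insert_4 in the frame of stand between -0.005 and 0.005 m and z of insert_4 in the frame of stand between 0.009 and 0.044 m), for 0.2 s.
4. the cover is fully down over both posts (x of cover in the frame of stand between -0.004 and 0.004 m and y of cover in the frame of stand between -0.004 and 0.004 m and z of cover in the frame of stand between 0.049 and 0.055 m and angle between the z axis of cover and the z axis of stand, either way round below 0.05 rad), for 0.2 s.
At the end, for the whole second after the job is handed in: Every insert lies flat in the stand, both posts through its slots (5 mm, 0.06 rad), under the cover; the cover is fully down (3 mm) over both posts; the rod is through all three eyes, its tip at least 7 mm past the far post; all at rest (all of step 3 and all of step 4 and x of rod_tip in the frame of stand between -0.007 and 0.007 m and z of rod_tip in the frame of stand between 0.067 and 0.083 m and y of rod_tip in the frame of stand above 0.062 m and x of rod_shoulder in the frame of stand between -0.008 and 0.008 m and z of rod_shoulder in the frame of stand between 0.066 and 0.084 m and linear speed of each of insert_1, insert_2, insert_3, insert_4, cover, lock_rod below 0.02 m/s); the robot touches nothing.
It fails at once if a bystander is pushed 6 cm or more away (distance of any of tumbler, mug, pepper_mill, salt_shaker, honey_jar from where it was at the start of the episode above 0.06 m).
It fails at once if a bystander is tipped over (angle between any of tumbler, mug, pepper_mill, salt_shaker, honey_jar's own z axis and vertical above 0.6 rad).
Of insert_1, insert_2, insert_3, insert_4 only 2 to 4 are there at a start; the rules pass over those that are not, and their reading is None.
At some moment in a run one of insert_1, insert_2, insert_3, insert_4 may be knocked a few centimetres aside while the robot is not near it.
Once in a run the grip may slacken for a moment while it holds something.
It also fails if it takes over 210 s, if anything falls off the work surface, if the arm or the gripper's body presses on something with over 40 N, if the wrist force passes 120 N, or if a joint passes its speed limit or range.

## Working session

There is one attempt and no reset: what is moved stays moved. The work goes in short steps, Python scripts to look and compute and a shell command to move; the robot and the scene stay as the last step left them, time stands still between calls to the robot, and variables do not carry over. Pictures are saved under pics/ and viewed, at most 14 in all, crops included, and the job is handed in when it is done.

```bash
ls; mkdir -p pics; python3 - <<'E'
from workcell import *
import cv2
s=sense(); print(s)
for n in ("scene","top"):
    p,d=grab_frame(n); cv2.imwrite(f"pics/{n}0.png",p); 
    import numpy as np; np.save(f"pics/{n}0.npy",d); i=camera_info(n); print(n,i)
print(camera_info("wrist"),hold_point_z)
E
```

```text
pics
{'t': 0.0, 'joint_pos': array([-1.38001148e+00,  2.87199416e-01,  1.57816496e+00, -3.65315414e-06,
        1.27860504e+00, -1.49983549e-01]), 'dq': array([ 1.88555516e-04,  2.47513294e-04, -2.37573464e-03, -1.04440059e-03,
        2.78272019e-04,  4.87091228e-05]), 'tau': array([-2.30592667e-05, -4.05978942e+01, -2.92627984e+01, -2.16356048e-04,
        5.79200860e-03,  1.38913060e-05]), 'tcp_pos': array([ 0.2255049 , -0.63552405,  0.2299312 ]), 'ee_rot': array([ 9.85518909e-01,  1.69561396e-01, -2.59902379e-05, -1.18809854e-03]), 'ft_force': array([-0.46096823, -0.33024343,  0.67812219]), 'wrist_torque': array([-0.02689001,  0.01040821, -0.03686977]), 'grip_force': 0.0, 'opening': 1.0022191623556973}
scene {'K': array([[389.81039838,   0.        , 269.24735086],
       [  0.        , 389.81039838, 198.81453242],
       [  0.        ,   0.        ,   1.        ]]), 'world_from_camera': array([[-0.85321304, -0.36266972,  0.37483087,  0.05395202],
       [-0.52154997,  0.59826212, -0.6083322 ,  0.79791845],
       [-0.00362344, -0.71452999, -0.69959543,  1.11313235],
       [ 0.  
[... 300 characters left out ...]
    [-0.9959941 , -0.0864356 ,  0.02290511, -0.1139495 ],
       [-0.00359598, -0.21723013, -0.9761138 ,  1.16299281],
       [ 0.        ,  0.        ,  0.        ,  1.        ]])}
{'K': array([[311.46379719,   0.        , 279.60342899],
       [  0.        , 311.46379719, 210.40627021],
       [  0.        ,   0.        ,   1.        ]]), 'mount': array([[-5.85619118e-04, -9.47327521e-01, -3.20265865e-01,
         8.19696388e-02],
       [ 9.99998400e-01, -1.34991881e-05, -1.78860782e-03,
         1.20232744e-04],
       [ 1.69007408e-03, -3.20266400e-01,  9.47326014e-01,
        -1.42696933e-01],
       [ 0.00000000e+00,  0.00000000e+00,  0.00000000e+00,
         1.00000000e+00]])} 0.0187
```

View pics/top0.png

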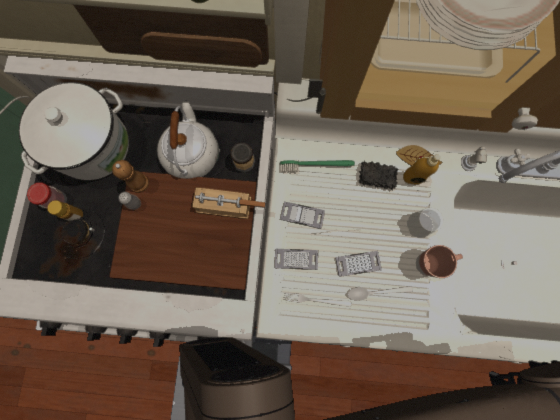

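View pics/scene0.png

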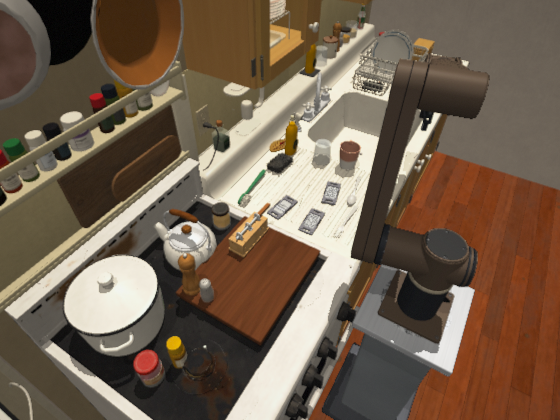

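The top view shows the stand at about (222,203) with its rod handle pointing right (-y). Three inserts lie at (302,215), (297,260) and (358,263). The kettle, jar, mill and salt shaker are to the left and back. Next I'll enlarge this area.

```bash
python3 - <<'E'
import cv2
p=cv2.imread("pics/top0.png")
cv2.imwrite("pics/crop1.png",cv2.resize(p[180:285,188:388],None,fx=4,fy=4,interpolation=cv2.INTER_CUBIC))
E
```

```text
(no output)
```

View pics/crop1.png

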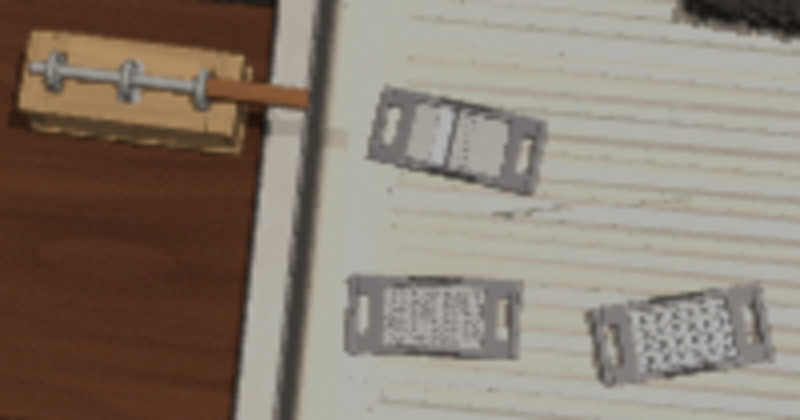

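```bash
cat > h.py <<'E'
import numpy as np, cv2
from workcell import *
from scipy.spatial.transform import Rotation as R
def cam(n):
    i=camera_info(n)
    if n!="wrist": return i["K"],i["world_from_camera"]
    s=sense(); T=np.eye(4); T[:3,:3]=R.from_quat(s["ee_rot"]).as_matrix(); T[:3,3]=s["tcp_pos"]
    return i["K"],T@i["mount"]
def onplane(K,W,uv,z):
    uv=np.atleast_2d(np.array(uv,float)); r=np.c_[(uv-K[:2,2])/K[0,0],np.ones(len(uv))]@W[:3,:3].T
    return W[:3,3]+r*((z-W[2,3])/r[:,2])[:,None]
def snap(n,f,box=None,k=1):
    "picture crop; saves the camera pose and depth with it"
    K,W=cam(n); p,d=grab_frame(n); np.savez("pics/"+f+".npz",K=K,W=W,d=d,p=p)
    x0,y0,x1,y1=box or (0,0,560,420)
    cv2.imwrite("pics/"+f+".png",cv2.resize(p[y0:y1,x0:x1],None,fx=k,fy=k,interpolation=cv2.INTER_CUBIC))
def go(p,yaw,tilt=None):
    """remaining shift (tool axes, share of 0.2) and turn (share of pi) from the present pose to TCP p,
    tool down, tool y axis at yaw from world x (mod pi)"""
    s=sense(); Rc=R.from_quat(s["ee_rot"]); best=None
    for k in (0,np.pi):
        y=np.array([np.cos(yaw+k),np.sin(yaw+k),0]); z=np.array([0,0,-1.]); x=np.cross(y,z)
        Rt=R.from_matrix(np.c_[x,y,z]); rv=(Rc.inv()*Rt).as_rotvec()
        if best is None or np.linalg.norm(rv)<np.linalg.norm(best): best=rv
    d=Rc.inv().apply(np.array(p)-s["tcp_pos"])
    print("t %.1f"%s["t"],"tcp",s["tcp_pos"].round(4),"open %.2f"%s["opening"],"grip %.0f"%s["grip_force"],"q6 %.2f"%s["joint_pos"][5])
    print("  world d mm",((np.array(p)-s["tcp_pos"])*1e3).round(1)," shift",(d/0.2).round(4),"turn",(best/np.pi).round(4), "axes x,y(world):",Rc.as_matrix()[:2,0].round(3),Rc.as_matrix()[:2,1].round(3),"tilt deg",np.degrees(np.arccos(-Rc.as_matrix()[2,2])).round(2))
E
python3 - <<'E'
from h import *
K,W=cam("top"); o=np.array([188,180]); f=lambda l,z:onplane(K,W,np.array(l)/4+o-.375,z)
for n,l in dict(i2=[(387,88),(546,121),(530,193),(368,158),(392,126),(524,157)],i4=[(347,277),(522,280),(517,358),(347,355),(361,313),(504,318)],i3=[(588,310),(763,284),(775,360),(600,384),(614,350),(752,321)]).items():
    P=f(l,.006); v=P[5]-P[4]
    print(n,P[:4].mean(0).round(4),P[4:].mean(0).round(4),"sep",np.linalg.norm(v).round(4),"yaw(long axis)",np.degrees(np.arctan2(v[1],v[0])).round(1), [np.linalg.norm(P[a]-P[b]).round(3) for a,b in((0,1),(1,2),(2,3),(3,0))])
P=f([(55,71),(129,79),(203,89)],.118); print(P.round(4), np.linalg.norm(P[2]-P[0])); print(f([(307,97)],.114))
print(f([(30,30),(245,57)],.104))
E
```

```text
i2 [ 0.5809 -0.1548  0.006 ] [ 0.5796 -0.1551  0.006 ] sep 0.1026 yaw(long axis) -98.4 [np.float64(0.123), np.float64(0.057), np.float64(0.125), np.float64(0.056)]
i4 [ 0.446  -0.1472  0.006 ] [ 0.4473 -0.1465  0.006 ] sep 0.1058 yaw(long axis) -86.9 [np.float64(0.13), np.float64(0.057), np.float64(0.125), np.float64(0.057)]
i3 [ 0.4499 -0.3305  0.006 ] [ 0.4491 -0.3317  0.006 ] sep 0.1047 yaw(long axis) -73.2 [np.float64(0.132), np.float64(0.056), np.float64(0.13), np.float64(0.054)]
[[0.5822 0.1304 0.118 ]
 [0.5811 0.0786 0.118 ]
 [0.5786 0.0269 0.118 ]] 0.10356469782398944
[[ 0.58018726 -0.0448949   0.114     ]]
[[0.61328094 0.15521286 0.104     ]
 [0.60717669 0.00197812 0.104     ]]
```

```bash
python3 - <<'E'
from h import *
K,W=cam("top"); f=lambda l,z:onplane(K,W,l,z)
print("board", f([(112,283),(250,288),(122,178)],.042).round(3)); print("shaker top",f([(129,200)],.09).round(3),"tumbler,mug",f([(429,220),(440,262)],.1).round(3), "kettle",f([(190,150)],.1).round(3))
go([.578,-.022,.2],np.radians(-2))
E
```

```text
board [[ 0.329  0.367  0.042]
 [ 0.35  -0.024  0.042]
 [ 0.637  0.394  0.042]]
shaker top [[0.563 0.341 0.09 ]] tumbler,mug [[ 0.578 -0.503  0.1  ]
 [ 0.465 -0.534  0.1  ]] kettle [[0.723 0.186 0.1  ]]
t 0.1 tcp [ 0.2255 -0.6356  0.2301] open 1.00 grip 0 q6 -0.15
  world d mm [352.5 613.6 -30.1]  shift [ 2.6864 -2.302   0.156 ] turn [-0.0005 -0.0005 -0.3804] axes x,y(world): [0.942 0.334] [ 0.334 -0.942] tilt deg 0.12
```

```bash
python3 -m handwheel '[[0.23,-0.03,0,0,0,-0.024,1],[0.23,-0.03,0,0,0,-0.024,1],[0.23,-0.03,0,0,0,-0.024,1],[0.23,-0.03,0,0,0,-0.024,1],[0.23,-0.03,0,0,0,-0.024,1],[0.23,-0.03,0,0,0,-0.024,1],[0.23,-0.03,0,0,0,-0.024,1],[0.23,-0.03,0,0,0,-0.024,1],[0.23,-0.03,0,0,0,-0.024,1],[0.23,-0.03,0,0,0,-0.024,1],[0.23,-0.03,0,0,0,-0.024,1],[0.23,-0.03,0,0,0,-0.024,1]]'; python3 -c "
from h import *
go([.578,-.022,.2],np.radians(-2))"
```

```text
t: 1.3
tcp_pos: [0.5666, -0.2177, 0.2307]
ee_rot: [0.811, 0.585, -0.0, -0.0]
ft_force: [0.3, -0.0, 0.2]
opening: 0.999
grip_force: 0.0
t 1.3 tcp [ 0.5666 -0.2177  0.2307] open 1.00 grip 0 q6 -0.21
  world d mm [ 11.4 195.7 -30.7]  shift [ 0.9464 -0.2557  0.154 ] turn [-0.0002 -0.0001 -0.0914] axes x,y(world): [0.317 0.949] [ 0.949 -0.317] tilt deg 0.05
```

```bash
python3 -m handwheel '[[0.243,-0.03,0,0,0,-0.023,1],[0.243,-0.03,0,0,0,-0.023,1],[0.243,-0.03,0,0,0,-0.023,1],[0.243,-0.03,0,0,0,-0.023,1],[0,0,0,0,0,0,1],[0,0,0,0,0,0,1]]'; python3 -c "
from h import *
go([.578,-.022,.2],np.radians(-2))
snap('wrist','w1',None,1.4)"
```

```text
t: 1.9
tcp_pos: [0.5843, -0.0242, 0.2309]
ee_rot: [0.719, 0.695, -0.0, -0.0]
ft_force: [0.0, -0.4, -0.0]
opening: 0.996
grip_force: 0.0
t 1.9 tcp [ 0.5843 -0.0242  0.2309] open 1.00 grip 0 q6 -0.18
  world d mm [ -6.3   2.2 -30.9]  shift [ 0.0101 -0.0317  0.1544] turn [-0.0002  0.0001  0.0003] axes x,y(world): [0.034 0.999] [ 0.999 -0.034] tilt deg 0.05
```

View pics/w1.png

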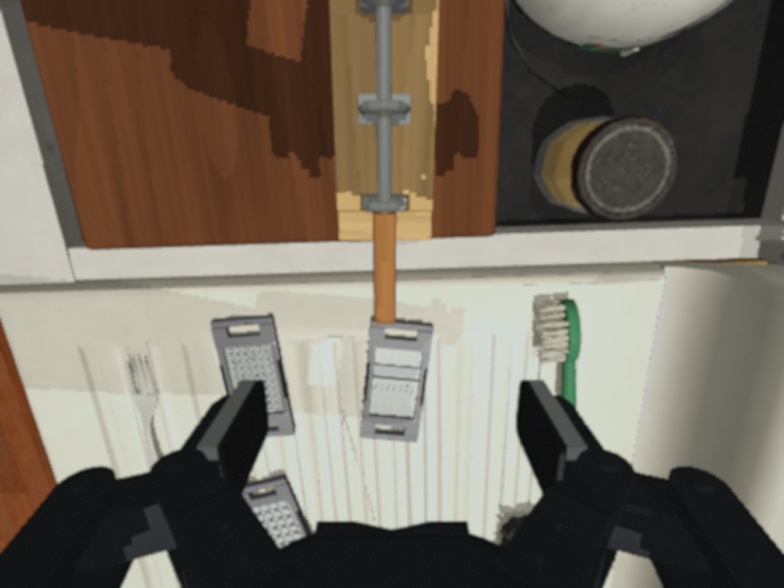

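The wrist view shows the handle from (386,212) to (385,320), the near eye at (385,203), the cover eye at (384,107) and the cover's edges at columns 333 to 436. All three inserts are visible below.

```bash
python3 - <<'E'
from h import *
D=np.load("pics/w1.npz"); f=lambda l,z:onplane(D["K"],D["W"],np.array(l)/1.4,z).round(4)
print("handle top",f([(386,214),(385,320)],.121)); print("eyes",f([(385,203),(384,107)],.118)); print("cover side edges",f([(338,193),(434,193),(334,60),(436,60)],.104))
print("i2",f([(377,317),(433,322),(417,442),(361,438),(402,333),(390,430)],.006))
go([.581,-.022,.107],np.radians(-2))
E
```

```text
handle top [[ 0.5821  0.022   0.121 ]
 [ 0.5789 -0.0436  0.121 ]]
eyes [[0.5817 0.0279 0.118 ]
 [0.5831 0.0789 0.118 ]]
cover side edges [[0.5532 0.0332 0.104 ]
 [0.6112 0.0311 0.104 ]
 [0.5563 0.105  0.104 ]
 [0.6126 0.103  0.104 ]]
i2 [[ 0.5682 -0.0867  0.006 ]
 [ 0.6189 -0.0933  0.006 ]
 [ 0.6023 -0.2227  0.006 ]
 [ 0.5464 -0.216   0.006 ]
 [ 0.5904 -0.1032  0.006 ]
 [ 0.5757 -0.2076  0.006 ]]
t 1.9 tcp [ 0.5844 -0.0254  0.231 ] open 1.00 grip 0 q6 -0.18
  world d mm [  -3.4    3.4 -124. ]  shift [ 0.0167 -0.0173  0.6198] turn [-0.0002  0.0001 -0.0003] axes x,y(world): [0.036 0.999] [ 0.999 -0.036] tilt deg 0.04
```

```bash
python3 -m handwheel '[[0.017,-0.02,0.22,0,0,0,1],[0,0,0.22,0,0,0,1],[0,0,0.14,0,0,0,1],[0,0,0.04,0,0,0,1],[0,0,0,0,0,0,-1],[0,0,0,0,0,0,-1],[0,0,0,0,0,0,-1],[0,0,0,0,0,0,-1],[0,0,0,0,0,0,-1],[0,0,0,0,0,0,-1]]'; python3 -c "
from h import *
go([.57463,-.182,.107],np.radians(-2))"
```

```text
t: 2.95
tcp_pos: [0.5814, -0.0218, 0.1087]
ee_rot: [0.72, 0.694, 0.001, 0.001]
ft_force: [-0.9, 0.3, 2.8]
opening: 0.146
grip_force: 62.1
t 3.0 tcp [ 0.5814 -0.0218  0.1087] open 0.15 grip 62 q6 -0.18
  world d mm [  -6.7 -160.2   -1.7]  shift [-0.8015 -0.0049  0.0084] turn [ 0.0006  0.0001 -0.0004] axes x,y(world): [0.036 0.999] [ 0.999 -0.036] tilt deg 0.1
```

```bash
python3 -m handwheel '[[-0.08,0,0,0,0,0,-1],[-0.15,0,0,0,0,0,-1],[-0.15,0,0,0,0,0,-1],[-0.15,0,0,0,0,0,-1],[-0.15,0,0,0,0,0,-1],[-0.12,0,0,0,0,0,-1],[-0.05,0,0,0,0,0,-1],[0,0,-0.1,0,0,0,-1],[0,0,-0.2,0,0,0,-1],[0,0,0,0,0,0,-1]]'; python3 -c "
from h import *
go([.475,.01,.2],np.radians(-2))
snap('wrist','w2',None,1)"
```

```text
t: 3.95
tcp_pos: [0.5776, -0.1934, 0.1733]
ee_rot: [0.72, 0.694, 0.002, 0.005]
ft_force: [1.1, -0.9, 0.1]
opening: 0.147
grip_force: 61.7
t 4.0 tcp [ 0.5776 -0.1934  0.1733] open 0.15 grip 62 q6 -0.45
  world d mm [-102.6  203.4   26.7]  shift [ 0.9971 -0.5482 -0.1435] turn [ 0.0031  0.0015 -0.0004] axes x,y(world): [0.036 0.999] [ 0.999 -0.036] tilt deg 0.63
```

View pics/w2.png

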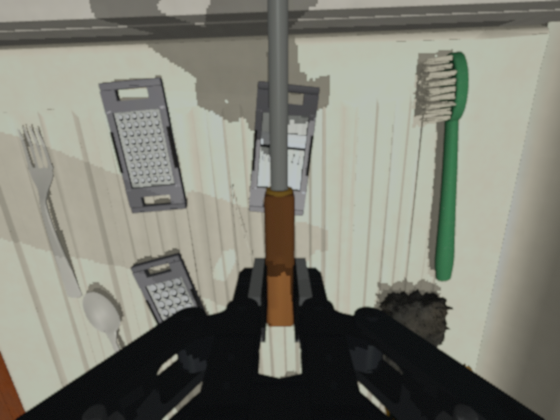

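```bash
python3 -m handwheel '[[0.205,-0.11,-0.05,0,0,0,-1],[0.205,-0.11,-0.05,0,0,0,-1],[0.205,-0.11,0,0,0,0,-1],[0.205,-0.11,0,0,0,0,-1],[0.205,-0.11,0,0,0,0,-1],[0,0,0.2,0,0,0,-1],[0,0,0.2,0,0,0,-1],[0,0,0.15,0,0,0,-1],[0,0,0.1,0,0,0,-1],[0,0,0.05,0,0,0,-1],[0,0,0,0,0,0,-1]]'; python3 -c "
from h import *
go([.475,.01,.045],np.radians(-2))"
```

```text
t: 5.1
tcp_pos: [0.4709, 0.0175, 0.0459]
ee_rot: [0.72, 0.694, -0.001, -0.001]
ft_force: [0.4, -0.5, -1.4]
opening: 0.138
grip_force: 61.6
t 5.1 tcp [0.4709 0.0175 0.0459] open 0.14 grip 62 q6 -0.14
  world d mm [ 4.1 -7.5 -0.9]  shift [-0.0367  0.0218  0.0043] turn [-0.001  -0.0002 -0.0003] axes x,y(world): [0.036 0.999] [ 0.999 -0.036] tilt deg 0.19
```

```bash
python3 -m handwheel '[[0,0,0.01,0,0,0,-0.3],[0,0,0,0,0,0,-0.3],[0,0,-0.2,0,0,0,-0.3],[0,0,-0.25,0,0,0,1],[0,0,-0.25,0,0,0,1],[0,0,-0.15,0,0,0,1],[0.15,0.22,0,0,0,0,1],[0.15,0.22,0,0,0,0,1],[0,0.13,0,0,0,0,1],[0,0,0,0,0,0,1],[0,0,0,0,0,0,1]]'; python3 -c "
from h import *
go([.583,.079,.093],np.radians(-2))
snap('wrist','w3',None,1.4)"
```

```text
t: 6.2
tcp_pos: [0.5825, 0.0695, 0.2153]
ee_rot: [0.72, 0.694, -0.0, -0.0]
ft_force: [-0.2, 0.5, -0.4]
opening: 1.002
grip_force: 0.0
t 6.2 tcp [0.5825 0.0695 0.2153] open 1.00 grip 0 q6 -0.02
  world d mm [   0.5    9.5 -122.3]  shift [0.0473 0.0011 0.6115] turn [-0.0002 -0.     -0.0004] axes x,y(world): [0.036 0.999] [ 0.999 -0.036] tilt deg 0.03
```

View pics/w3.png

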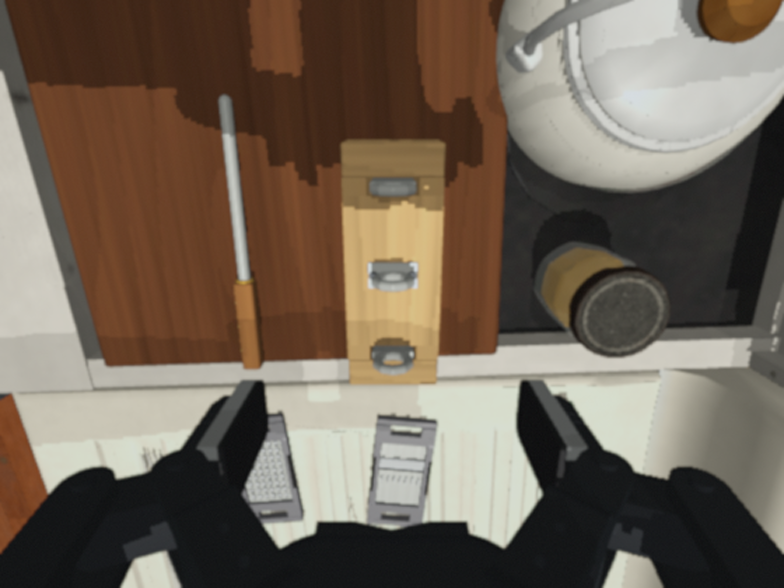

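Wrist view: the rod is lying on the board, tip (225,98) and handle end (250,367). The cover's corners are about (342,140), (445,140), (437,383) and (350,383), with eyes at (393,187), (393,275) and (392,357).

```bash
python3 - <<'E'
from h import *
D=np.load("pics/w3.npz"); f=lambda l,z:onplane(D["K"],D["W"],np.array(l)/1.4,z)
P=f([(342,140),(445,140),(437,383),(350,383)],.104); print(P.round(4),P.mean(0).round(4),"yaw",np.degrees([np.arctan2(*(P[a]-P[b])[:2]) for a,b in((0,3),(1,2))]))
d=D["d"]; K=D["K"];W=D["W"]
# eye-top depth: points above z=.108 near stand
v,u=np.mgrid[0:420,0:560]; X=np.stack([(u-K[0,2])/K[0,0]*d,(v-K[1,2])/K[0,0]*d,d],-1)@W[:3,:3].T+W[:3,3]
m=(X[...,2]>.108)&(X[...,2]<.135)&(abs(X[...,0]-.583)<.03)&(abs(X[...,1]-.079)<.08)&(d>0)
for y0 in(.027,.079,.131):
    q=X[m&(abs(X[...,1]-y0)<.02)]; print(len(q),q.mean(0).round(4),q.min(0).round(4),q.max(0).round(4))
m=(abs(X[...,2]-.104)<.004)&(abs(X[...,0]-.583)<.04)&(abs(X[...,1]-.079)<.09)&(d>0); r=cv2.minAreaRect(X[m][:,:2].astype(np.float32)*1000); print(r, X[m][:,2].mean())
go([.583,.079,.093],np.radians(-2))
E
```

```text
[[0.5579 0.1568 0.104 ]
 [0.6144 0.1547 0.104 ]
 [0.6095 0.0037 0.104 ]
 [0.5521 0.0058 0.104 ]] [0.5835 0.0803 0.104 ] yaw [2.17547789 1.85987692]
389 [0.5808 0.0285 0.1198] [0.5685 0.0244 0.108 ] [0.5931 0.031  0.1312]
363 [0.5827 0.0801 0.1212] [0.5704 0.0763 0.1082] [0.5948 0.0827 0.1305]
314 [0.5845 0.1317 0.1241] [0.572  0.1278 0.1082] [0.5969 0.1344 0.1316]
((582.6219482421875, 78.8161849975586), (151.18443298339844, 58.03129959106445), 87.92521667480469) 0.1039993466564727
t 6.2 tcp [0.582  0.0694 0.2153] open 1.00 grip 0 q6 -0.02
  world d mm [   1.     9.6 -122.3]  shift [0.0482 0.0036 0.6113] turn [-0.0002 -0.     -0.0005] axes x,y(world): [0.036 0.999] [ 0.999 -0.036] tilt deg 0.04
```

```bash
python3 -m handwheel '[[0.05,0.005,0.2,0,0,0,1],[0,0,0.2,0,0,0,1],[0,0,0.15,0,0,0,1],[0,0,0.062,0,0,0,1],[0,0,0,0,0,0,1],[0,0,0,0,0,0,-1],[0,0,0,0,0,0,-1],[0,0,0,0,0,0,-1],[0,0,0,0,0,0,-1],[0,0,0,0,0,0,-1],[0,0,0,0,0,0,-1]]'; python3 -c "
from h import *
go([.465,.275,.2],np.radians(-2))"
```

```text
t: 7.35
tcp_pos: [0.5854, 0.0794, 0.0963]
ee_rot: [0.72, 0.694, 0.001, 0.001]
ft_force: [-2.7, -0.9, 6.6]
opening: 0.647
grip_force: 62.5
t 7.3 tcp [0.5854 0.0794 0.0963] open 0.65 grip 62 q6 -0.00
  world d mm [-120.4  195.6  103.7]  shift [ 0.9557 -0.6351 -0.5209] turn [ 0.0011  0.0001 -0.0003] axes x,y(world): [0.036 0.999] [ 0.999 -0.036] tilt deg 0.2
```

```bash
python3 -m handwheel '[[0,0,-0.06,0,0,0,-1],[0,0,-0.08,0,0,0,-1],[0,0,-0.1,0,0,0,-1],[0,0,-0.15,0,0,0,-1],[0,0,-0.15,0,0,0,-1],[0,0,0,0,0,0,-1]]'; python3 -c "
from h import *
go([.465,.275,.2],np.radians(-2))
print(sense()['ft_force'])"
```

```text
t: 7.95
tcp_pos: [0.5876, 0.0795, 0.2087]
ee_rot: [0.72, 0.694, 0.005, 0.005]
ft_force: [0.9, 0.0, 0.3]
opening: 0.649
grip_force: 63.6
t 8.0 tcp [0.5876 0.0795 0.2087] open 0.65 grip 64 q6 -0.00
  world d mm [-122.6  195.5   -8.7]  shift [ 0.9549 -0.6484  0.035 ] turn [ 0.0042 -0.     -0.0004] axes x,y(world): [0.036 0.999] [ 0.999 -0.036] tilt deg 0.75
[0.85968981 0.04403962 0.29433676]
```

```bash
python3 -m handwheel '[[0.19,-0.13,0,0,0,0,-1],[0.19,-0.13,0,0,0,0,-1],[0.19,-0.13,0,0,0,0,-1],[0.19,-0.13,0,0,0,0,-1],[0.19,-0.13,0,0,0,0,-1],[0,0,0,0,0,0,-1],[0,0,0,0,0,0,-1]]'; python3 -c "
from h import *
go([.465,.275,.0455],np.radians(-2))
print(sense()['ft_force'])"
```

```text
t: 8.65
tcp_pos: [0.4602, 0.2747, 0.2008]
ee_rot: [0.719, 0.695, -0.0, 0.0]
ft_force: [-0.5, -1.2, -1.1]
opening: 0.641
grip_force: 63.7
t 8.7 tcp [0.4602 0.2747 0.2008] open 0.64 grip 64 q6 0.38
  world d mm [   4.8    0.3 -155.3]  shift [0.0025 0.0237 0.7766] turn [0.0001 0.0001 0.0004] axes x,y(world): [0.034 0.999] [ 0.999 -0.034] tilt deg 0.03
[-0.48490063 -1.23847836 -1.13487547]
```

```bash
python3 -m handwheel '[[0,0.02,0.22,0,0,0,-1],[0,0,0.22,0,0,0,-1],[0,0,0.2,0,0,0,-1],[0,0,0.09,0,0,0,-1],[0,0,0.03,0,0,0,-1],[0,0,0,0,0,0,-1],[0,0,0,0,0,0,-1]]'; python3 -c "
from h import *
go([.465,.275,.0455],np.radians(-2))
print(sense()['ft_force'])"
```

```text
t: 9.35
tcp_pos: [0.4667, 0.2738, 0.0505]
ee_rot: [0.72, 0.694, 0.001, 0.001]
ft_force: [0.5, -1.5, -0.4]
opening: 0.645
grip_force: 64.0
t 9.3 tcp [0.4667 0.2738 0.0505] open 0.65 grip 64 q6 0.38
  world d mm [-1.7  1.2 -5. ]  shift [ 0.0056 -0.0088  0.0249] turn [ 0.0009 -0.0003 -0.0007] axes x,y(world): [0.037 0.999] [ 0.999 -0.037] tilt deg 0.17
[ 0.46350189 -1.51966215 -0.42012579]
```

```bash
python3 -m handwheel '[[0,0,0.02,0,0,0,-1],[0,0,0,0,0,0,1],[0,0,0,0,0,0,1],[0,0,0,0,0,0,1],[0,0,-0.15,0,0,0,1],[0,0,-0.25,0,0,0,1],[0,0,-0.25,0,0,0,1],[-0.2,0.1,-0.15,0,0,0,1],[-0.2,0.1,0,0,0,0,1],[-0.2,0.1,0,0,0,0,1],[-0.2,0.1,0,0,0,0,1]]'; python3 -m handwheel '[[-0.2,0.1,0,0,0,0,1],[-0.2,0.1,0,0,0,0,1],[-0.2,0,0,0,0,0,1],[-0.15,0,0,0,0,0,1],[0,0,0,0,0,0,1],[0,0,0,0,0,0,1]]'; cat >> h.py <<'E'
def cloud(d,K,W):
    v,u=np.mgrid[0:420,0:560]; return np.stack([(u-K[0,2])/K[0,0]*d,(v-K[1,2])/K[0,0]*d,d],-1)@W[:3,:3].T+W[:3,3]
def inserts(f,zlo=.0025,zhi=.011,box=(.35,.68,-.45,0)):
    D=np.load("pics/"+f+".npz"); d=D["d"]; X=cloud(d,D["K"],D["W"])
    m=((X[...,2]>zlo)&(X[...,2]<zhi)&(d>0)&(X[...,0]>box[0])&(X[...,0]<box[1])&(X[...,1]>box[2])&(X[...,1]<box[3])).astype(np.uint8)
    m=cv2.morphologyEx(m,cv2.MORPH_CLOSE,np.ones((3,3),np.uint8))
    n,L,st,c=cv2.connectedComponentsWithStats(m)
    for k in range(1,n):
        if st[k,4]<400: continue
        (cx,cy),(w,h),a=cv2.minAreaRect(X[L==k][:,:2].astype(np.float32)*1000)
        if w<h: w,h,a=h,w,a+90
        print(f,"c %.1f %.1f"%(cx,cy),"size %.0f %.0f"%(w,h),"long axis deg %.1f"%(a%180),"px",c[k].round(),"z",X[L==k][:,2].mean().round(4))
E
python3 -c "
from h import *
snap('wrist','w4')
inserts('w1');inserts('w2');inserts('w4')
go([.583,-.155,-.001],np.radians(-8))"
```

```text
t: 10.45
tcp_pos: [0.5384, 0.1127, 0.2039]
ee_rot: [0.72, 0.694, 0.001, 0.001]
ft_force: [0.0, 0.8, 0.2]
opening: 1.0
grip_force: 0.0
t: 11.05
tcp_pos: [0.5723, -0.0376, 0.2029]
ee_rot: [0.72, 0.694, 0.0, -0.0]
ft_force: [-0.3, -0.1, -0.5]
opening: 0.998
grip_force: 0.0
w1 c 633.4 -9.0 size 134 94 long axis deg 89.8 px [320. 208.] z 0.0043
w1 c 499.5 -49.4 size 255 107 long axis deg 28.1 px [198. 211.] z 0.0035
w1 c 482.1 -60.9 size 299 105 long axis deg 68.1 px [182. 261.] z 0.006
w1 c 592.1 -82.6 size 277 58 long axis deg 82.2 px [282. 272.] z 0.006
w1 c 493.2 -144.3 size 439 78 long axis deg 75.3 px [198. 364.] z 0.005
w2 c 474.8 -42.3 size 239 67 long axis deg 162.4 px [138.  21.] z 0.0086
w2 c 623.7 -69.9 size 113 44 long axis deg 20.7 px [337.  50.] z 0.0032
w2 c 467.5 -66.4 size 234 49 long axis deg 170.2 px [159.  56.] z 0.004
w2 c 497.9 -145.1 size 166 128 long axis deg 3.6 px [143. 144.] z 0.0057
w2 c 562.9 -153.9 size 128 20 long axis deg 82.3 px [260. 150.] z 0.0063
w2 c 591.7 -157.7 size 127 39 long axis deg 82.2 px [301. 141.] z 0.006
w2 c 510.4 -240.0 size 279 89 long axis deg 44.5 px [165. 287.] z 0.0058
w2 c 449.0 -230.9 size 348 66 long axis deg 53.6 px [105. 321.] z 0.0073
w4 c 516.1 -15.0 size 329 120 long axis deg 179.7 px [257. 207.] z 0.0039
w4 c 476.2 -71.3 size 286 103 long axis deg 69.3 px [184. 263.] z 0.0063
w4 c 589.5 -89.7 size 263 60 long axis deg 83.4 px [292. 273.] z 0.0065
w4 c 489.9 -141.2 size 403 69 long axis deg 75.1 px [200. 368.] z 0.0047
t 11.1 tcp [ 0.5723 -0.0369  0.2029] open 1.00 grip 0 q6 -0.21
  world d mm [  10.7 -118.1 -203.9]  shift [-0.5886  0.0748  1.0192] turn [ 0.     -0.0001  0.0329] axes x,y(world): [0.036 0.999] [ 0.999 -0.036] tilt deg 0.03
```

```bash
python3 -c "
from h import *
for f in('w1','w2','w4'): inserts(f,.0042,.0085,(.39,.66,-.42,-.075))"
```

```text
w1 c 482.0 -60.7 size 299 105 long axis deg 67.9 px [181. 259.] z 0.0068
w1 c 592.1 -82.6 size 277 58 long axis deg 82.2 px [283. 271.] z 0.0072
w1 c 496.0 -134.9 size 419 76 long axis deg 75.1 px [198. 360.] z 0.006
w2 c 497.9 -145.1 size 166 128 long axis deg 3.6 px [143. 142.] z 0.0063
w2 c 562.9 -153.9 size 128 20 long axis deg 82.3 px [259. 147.] z 0.0076
w2 c 591.9 -157.7 size 128 38 long axis deg 82.6 px [303. 136.] z 0.007
w2 c 510.4 -240.0 size 279 89 long axis deg 44.5 px [164. 285.] z 0.0062
w4 c 476.4 -70.4 size 285 102 long axis deg 69.2 px [183. 260.] z 0.0069
w4 c 589.5 -89.7 size 263 60 long axis deg 83.4 px [292. 271.] z 0.0075
w4 c 448.7 -297.5 size 62 45 long axis deg 103.8 px [200. 365.] z 0.0051
```

View pics/w4.png

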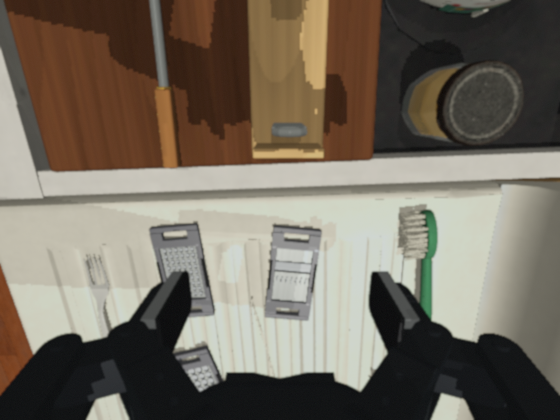

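Wrist view: insert_2 corners are (275,225), (321,229), (309,320) and (265,317). The rod and empty stand are as expected. I'll fix the mask, because its filled pixels have no depth.

```bash
sed -i 's/    m=cv2.morph.*/    m0=m>0; m=cv2.morphologyEx(m,cv2.MORPH_CLOSE,np.ones((3,3),np.uint8))/; s/X\[L==k\]/X[(L==k)\&m0]/g' h.py; python3 -c "
from h import *
for f in('w1','w2','w4'): inserts(f,.0035,.009,(.39,.66,-.42,-.075))
D=np.load('pics/w4.npz');P=onplane(D['K'],D['W'],[(275,225),(321,229),(309,320),(265,317)],.006);print(P.mean(0))
D=np.load('pics/w3.npz');X=cloud(D['d'],D['K'],D['W']); m=(D['d']>0)&(abs(X[...,0]-.45)<.08)&(abs(X[...,1]+.14)<.065); print('ribs z pct',np.percentile(X[m][:,2],[5,25,50,75,95]).round(4))
"
```

```text
w1 c 446.9 -147.8 size 128 59 long axis deg 93.0 px [181. 260.] z 0.0054
w1 c 581.9 -156.4 size 128 58 long axis deg 82.3 px [282. 271.] z 0.0054
w1 c 450.1 -310.7 size 88 50 long axis deg 104.8 px [198. 364.] z 0.005
w2 c 447.3 -148.3 size 128 59 long axis deg 93.1 px [143. 144.] z 0.0056
w2 c 562.9 -153.9 size 128 19 long axis deg 82.3 px [260. 149.] z 0.0058
w2 c 602.5 -158.3 size 129 29 long axis deg 88.3 px [301. 140.] z 0.0057
w2 c 444.6 -308.1 size 79 59 long axis deg 103.9 px [165. 287.] z 0.0053
w4 c 447.2 -148.0 size 129 59 long axis deg 93.0 px [183. 261.] z 0.0054
w4 c 581.9 -156.2 size 128 58 long axis deg 82.2 px [292. 272.] z 0.0055
w4 c 452.2 -298.5 size 69 45 long axis deg 110.3 px [200. 367.] z 0.0051
[ 0.58286608 -0.15464328  0.006     ]
ribs z pct [-0.0057 -0.0028 -0.0009  0.003   0.0059]
```

```bash
python3 -m handwheel '[[-0.2,0.03,0.2,0,0,0.032,1],[-0.2,0.03,0.2,0,0,0,1],[-0.19,0.03,0.2,0,0,0,1],[0,0,0.2,0,0,0,1],[0,0,0,0,0,0,1],[0,0,0,0,0,0,1]]'; python3 -c "
from h import *
go([.5819,-.1562,-.001],np.radians(-7.8))"
```

```text
t: 11.7
tcp_pos: [0.5773, -0.1413, 0.0563]
ee_rot: [0.753, 0.658, -0.0, -0.001]
ft_force: [0.7, 0.3, 0.6]
opening: 0.999
grip_force: 0.0
t 11.7 tcp [ 0.5773 -0.1413  0.0563] open 1.00 grip 0 q6 -0.28
  world d mm [  4.6 -14.9 -57.3]  shift [-0.0708  0.0333  0.2863] turn [-0.0006 -0.0002  0.0004] axes x,y(world): [0.135 0.991] [ 0.991 -0.135] tilt deg 0.11
```

```bash
python3 -m handwheel '[[-0.071,0.033,0.1,0,0,0,1],[0,0,0.15,0,0,0,1],[0,0,0.04,0,0,0,1],[0,0,0,0,0,0,1],[0,0,0,0,0,0,1],[0,0,0,0,0,0,-1],[0,0,0,0,0,0,-1],[0,0,0,0,0,0,-1],[0,0,0,0,0,0,-1],[0,0,0,0,0,0,-1],[0,0,0,0,0,0,-1]]'; python3 -c "
from h import *
go([.5819,-.1562,-.001],np.radians(-7.8))
print(sense()['ft_force'])"
```

```text
t: 12.8
tcp_pos: [0.5833, -0.1581, 0.0011]
ee_rot: [0.754, 0.657, 0.001, 0.001]
ft_force: [-2.3, 1.5, 8.3]
opening: 0.625
grip_force: 61.3
t 12.8 tcp [ 0.5833 -0.1581  0.0011] open 0.63 grip 61 q6 -0.30
  world d mm [-1.4  1.9 -2.1]  shift [ 0.0086 -0.0082  0.0103] turn [ 0.0006  0.0001 -0.0002] axes x,y(world): [0.136 0.991] [ 0.991 -0.136] tilt deg 0.12
[-2.32069565  1.5388254   8.28273079]
```

```bash
python3 -m handwheel '[[0,0,-0.1,0,0,0,-1],[0,0,-0.2,0,0,0,-1],[0,0,-0.25,0,0,0,-1],[0,0,-0.25,0,0,0,-1],[0.05,0,-0.2,0,0,-0.032,-1],[0.23,-0.01,0,0,0,0,-1],[0.23,-0.01,0,0,0,0,-1],[0.23,-0.01,0,0,0,0,-1],[0.23,-0.01,0,0,0,0,-1],[0.2,0,0,0,0,0,-1],[0,0,0,0,0,0,-1],[0,0,0,0,0,0,-1]]'; python3 -c "
from h import *
go([.5826,.0775,.165],np.radians(-2))
print(sense()['ft_force'])"
```

```text
t: 14.0
tcp_pos: [0.5833, 0.0769, 0.1987]
ee_rot: [0.719, 0.695, -0.0, 0.0]
ft_force: [0.5, -0.9, -1.4]
opening: 0.621
grip_force: 62.9
t 14.0 tcp [0.5833 0.0769 0.1987] open 0.62 grip 63 q6 -0.01
  world d mm [ -0.7   0.6 -33.7]  shift [ 0.0028 -0.0038  0.1684] turn [0.0001 0.0002 0.0003] axes x,y(world): [0.034 0.999] [ 0.999 -0.034] tilt deg 0.04
[ 0.53998924 -0.87806112 -1.38359869]
```

```bash
cat >> h.py <<'E'
def held(f,dz=(-.008,.012)):
    "front end, sides and front slot of the held insert, in tool axes (mm); posts seen below, in tool axes"
    snap("wrist",f); s=sense(); D=np.load("pics/"+f+".npz"); X=cloud(D["d"],D["K"],D["W"]); Rc=R.from_quat(s["ee_rot"]).as_matrix()
    T=((X-s["tcp_pos"])@Rc)*1e3; ok=D["d"]>0
    m=ok&(abs(T[...,2])<14)&(T[...,0]>20)&(T[...,0]<80)&(abs(T[...,1])<40); P=T[m]
    if len(P):
        fr=P[P[:,0]>P[:,0].max()-6]; print("held: front x %.1f"%np.percentile(P[:,0],99.5),"z mean %.1f"%P[:,2].mean())
        for x0 in(26,36,46,58):
            q=P[abs(P[:,0]-x0)<3]; 
            if len(q): print("  x~%d y %.1f..%.1f mid %.1f z %.1f"%(x0,q[:,1].min(),q[:,1].max(),(q[:,1].min()+q[:,1].max())/2,q[:,2].mean()))
E
python3 -c "
from h import *
held('w5')"
```

```text
held: front x 66.1 z mean -3.7
  x~26 y -29.9..28.1 mid -0.9 z -2.5
  x~36 y -29.9..28.2 mid -0.9 z -2.6
  x~46 y -30.0..28.4 mid -0.8 z -4.6
  x~58 y -29.9..28.1 mid -0.9 z -4.6
```

View pics/w5.png

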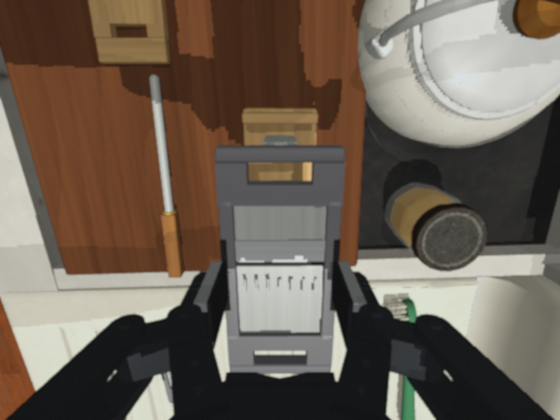

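```bash
python3 -m handwheel '[[0.002,0.001,0.15,0,0,0,-1],[0,0,0.12,0,0,0,-1],[0,0,0.05,0,0,0,-1],[0,0,0.05,0,0,0,-1],[0,0,0,0,0,0,-1],[0,0,0,0,0,0,-1]]'; python3 -c "
from h import *
go([.5835,.0773,.0605],np.radians(-2))
print(sense()['ft_force'])"
```

```text
t: 14.65
tcp_pos: [0.5844, 0.076, 0.1252]
ee_rot: [0.72, 0.694, 0.0, 0.001]
ft_force: [-0.4, 0.2, -0.7]
opening: 0.621
grip_force: 63.0
t 14.7 tcp [0.5844 0.076  0.1252] open 0.62 grip 63 q6 -0.01
  world d mm [ -0.9   1.3 -64.7]  shift [ 0.0065 -0.005   0.3235] turn [ 0.0004  0.0002 -0.0006] axes x,y(world): [0.037 0.999] [ 0.999 -0.037] tilt deg 0.07
[-0.39490001  0.15657187 -0.71087625]
```

```bash
python3 -m handwheel '[[0.005,-0.004,0.1,0,0,0,-1],[0,0,0.12,0,0,0,-1],[0,0,0.1,0,0,0,-1],[0,0,0,0,0,0,-1],[0,0,0,0,0,0,-1]]'; python3 -c "
from h import *
go([.5835,.0773,.0605],np.radians(-2))
print(sense()['ft_force'])"
```

```text
t: 15.15
tcp_pos: [0.5837, 0.0775, 0.0616]
ee_rot: [0.72, 0.694, 0.0, 0.0]
ft_force: [0.5, 0.7, -0.0]
opening: 0.623
grip_force: 88.3
t 15.2 tcp [0.5837 0.0775 0.0616] open 0.62 grip 88 q6 -0.00
  world d mm [-0.2 -0.2 -1.1]  shift [-0.001  -0.001   0.0055] turn [ 0.0003  0.0001 -0.0004] axes x,y(world): [0.036 0.999] [ 0.999 -0.036] tilt deg 0.06
[ 0.52152958  0.69377883 -0.04089456]
```

```bash
python3 -m handwheel '[[0,0,0.005,0,0,0,1],[0,0,0,0,0,0,1],[0,0,0,0,0,0,1],[0,0,-0.1,0,0,0,1],[0,0,-0.25,0,0,0,1],[0,0,-0.25,0,0,0,1],[0,0,-0.12,0,0,0,1],[-0.165,-0.165,0,0,0,0,1],[-0.165,-0.165,0,0,0,0,1],[-0.165,-0.165,0,0,0,0,1],[-0.16,-0.165,0,0,0,0,1],[0,0,0,0,0,0,1]]'; python3 -m handwheel '[[0,0,0,0,0,0,1]]'; python3 -c "
from h import *
snap('wrist','w6')
inserts('w6',.0035,.009,(.39,.66,-.42,-.075))
inserts('w6',.058,.070,(.54,.63,0.005,.15))
go([.4472,-.148,-.001],np.radians(3))"
```

```text
t: 16.35
tcp_pos: [0.4433, -0.0505, 0.2031]
ee_rot: [0.721, 0.693, -0.001, -0.0]
ft_force: [0.3, 1.6, -0.6]
opening: 1.001
grip_force: 0.0
t: 16.45
tcp_pos: [0.4462, -0.049, 0.2041]
ee_rot: [0.721, 0.693, 0.001, 0.001]
ft_force: [-0.0, -0.5, -0.6]
opening: 1.0
grip_force: 0.0
w6 c 437.5 -175.2 size 128 58 long axis deg 93.0 px [277. 278.] z 0.0054
w6 c 442.2 -298.7 size 61 58 long axis deg 104.0 px [284. 358.] z 0.0052
w6 c 583.1 61.3 size 93 60 long axis deg 88.1 px [439.  56.] z 0.0616
t 16.5 tcp [ 0.4468 -0.0486  0.2041] open 1.00 grip 0 q6 -0.30
  world d mm [   0.4  -99.4 -205.1]  shift [-0.4966  0.0185  1.0258] turn [ 0.0006  0.0001 -0.0284] axes x,y(world): [0.037 0.999] [ 0.999 -0.037] tilt deg 0.1
```

```bash
python3 -m handwheel '[[0,0,0,0,0,-0.028,1],[-0.21,-0.027,0.1,0,0,0,1],[-0.21,-0.027,0.12,0,0,0,1],[-0.21,-0.027,0.12,0,0,0,1],[0,0,0.2,0,0,0,1],[0,0,0.2,0,0,0,1],[0,0,0,0,0,0,1],[0,0,0,0,0,0,1]]'; python3 -c "
from h import *
go([.4375,-.1752,-.002],np.radians(3))"
```

```text
t: 17.3
tcp_pos: [0.4374, -0.1745, 0.0554]
ee_rot: [0.688, 0.726, -0.0, -0.001]
ft_force: [0.8, -0.3, -0.6]
opening: 1.0
grip_force: 0.0
t 17.3 tcp [ 0.4374 -0.1745  0.0554] open 1.00 grip 0 q6 -0.65
  world d mm [  0.1  -0.7 -57.4]  shift [-0.0038  0.0008  0.2871] turn [-0.0004 -0.0003  0.0003] axes x,y(world): [-0.053  0.999] [0.999 0.053] tilt deg 0.09
```

```bash
python3 -m handwheel '[[-0.004,0,0.1,0,0,0,1],[0,0,0.15,0,0,0,1],[0,0,0.035,0,0,0,1],[0,0,0,0,0,0,1],[0,0,0,0,0,0,-1],[0,0,0,0,0,0,-1],[0,0,0,0,0,0,-1],[0,0,0,0,0,0,-1],[0,0,0,0,0,0,-1],[0,0,0,0,0,0,-1]]'; python3 -c "
from h import *
go([.4375,-.1752,-.001],np.radians(3))
print(sense()['ft_force'])"
```

```text
t: 18.3
tcp_pos: [0.4383, -0.1768, 0.0013]
ee_rot: [0.689, 0.725, 0.0, 0.001]
ft_force: [-3.7, 1.4, 10.9]
opening: 0.622
grip_force: 60.6
t 18.3 tcp [ 0.4383 -0.1768  0.0013] open 0.62 grip 61 q6 -0.65
  world d mm [-0.8  1.6 -2.3]  shift [ 0.0082 -0.0035  0.0115] turn [ 0.0007  0.0005 -0.0001] axes x,y(world): [-0.052  0.999] [0.999 0.052] tilt deg 0.15
[-3.73355548  1.41064412 10.87183449]
```

```bash
python3 -m handwheel '[[0,0,-0.1,0,0,0,-1],[0,0,-0.2,0,0,0,-1],[0,0,-0.25,0,0,0,-1],[0,0,-0.25,0,0,0,-1],[0,0,-0.2,0,0,0.028,-1],[0.216,0.113,0,0,0,0,-1],[0.216,0.113,0,0,0,0,-1],[0.216,0.113,0,0,0,0,-1],[0.216,0.113,0,0,0,0,-1],[0.216,0.113,0,0,0,0,-1],[0.216,0.113,0,0,0,0,-1],[0,0,0,0,0,0,-1]]'; python3 -m handwheel '[[0,0,0,0,0,0,-1]]'; python3 -c "
from h import *
go([.5835,.0773,.1255],np.radians(-2))
held('w7'); inserts('w7',.058,.070,(.54,.63,0.005,.16)); print(sense()['ft_force'])"
```

```text
t: 19.5
tcp_pos: [0.5835, 0.0828, 0.1996]
ee_rot: [0.718, 0.696, 0.002, 0.0]
ft_force: [-0.4, 0.5, -0.2]
opening: -0.004
grip_force: 0.0
t: 19.6
tcp_pos: [0.5818, 0.0792, 0.1991]
ee_rot: [0.719, 0.695, 0.0, 0.0]
ft_force: [0.1, 0.5, 0.6]
opening: 0.002
grip_force: 0.0
t 19.6 tcp [0.5818 0.0792 0.1991] open 0.00 grip 0 q6 -0.00
  world d mm [  1.7  -1.9 -73.6]  shift [-0.0092  0.0085  0.3679] turn [0.0002 0.0001 0.0004] axes x,y(world): [0.034 0.999] [ 0.999 -0.034] tilt deg 0.04
w7 c 583.4 76.7 size 133 59 long axis deg 87.7 px [282. 195.] z 0.0618
[ 0.32229056 -0.3336805   0.79436121]
```

The insert was dropped on the way because the grip slackened. I need to find it.

```bash
python3 -m handwheel '[[-0.2,-0.25,-0.1,0,0,0,1],[-0.2,-0.25,-0.1,0,0,0,1],[-0.2,-0.1,0,0,0,0,1],[0,0,0,0,0,0,1],[0,0,0,0,0,0,1]]'; python3 -c "
from h import *
snap('wrist','w8');inserts('w8',.0035,.009,(.36,.66,-.42,-.075))
snap('top','t1',(90,160,390,300),2.6)"
```

```text
t: 20.15
tcp_pos: [0.4828, -0.0196, 0.2289]
ee_rot: [0.721, 0.693, 0.0, 0.001]
ft_force: [-0.2, 0.2, 0.4]
opening: 0.845
grip_force: 0.0
w8 c 503.5 -168.7 size 129 58 long axis deg 89.3 px [299. 283.] z 0.0054
w8 c 442.3 -300.6 size 65 59 long axis deg 103.7 px [261. 360.] z 0.0052
```

View pics/t1.png

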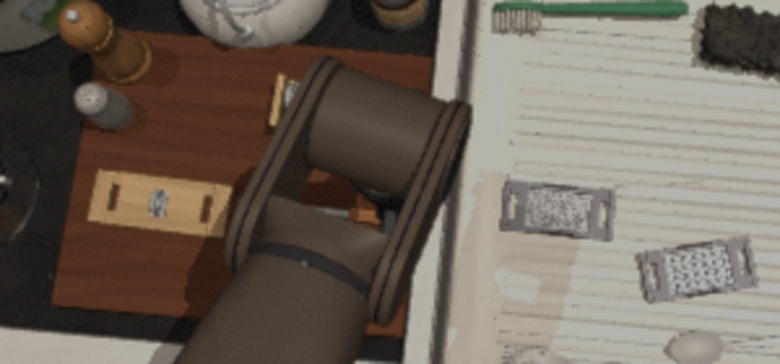

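The top view shows insert_4 lying flat again at (557,210) and insert_3 untouched at (697,268). The wrist depth puts insert_4 at (0.5035, -0.1687), with its long axis at 89.3°.

```bash
python3 -m handwheel '[[-0.24,0.02,0.15,0,0,-0.007,1],[-0.24,0.025,0.15,0,0,0,1],[-0.24,0.04,0.15,0,0,0,1],[0,0,0.2,0,0,0,1],[0,0,0.2,0,0,0,1],[0,0,0,0,0,0,1],[0,0,0,0,0,0,1]]'; python3 -c "
from h import *
go([.5035,-.1687,-.002],np.radians(-.7))"
```

```text
t: 20.95
tcp_pos: [0.4958, -0.144, 0.0689]
ee_rot: [0.712, 0.702, -0.0, -0.001]
ft_force: [-0.2, -0.3, 0.1]
opening: 0.998
grip_force: 0.0
t 20.9 tcp [ 0.4958 -0.144   0.0689] open 1.00 grip 0 q6 -0.47
  world d mm [  7.7 -24.7 -70.9]  shift [-0.1234  0.0406  0.3542] turn [-0.0006 -0.0003 -0.0003] axes x,y(world): [0.013 1.   ] [ 1.    -0.013] tilt deg 0.12
```

```bash
python3 -m handwheel '[[-0.123,0.04,0.1,0,0,0,1],[0,0,0.15,0,0,0,1],[0,0,0.1,0,0,0,1],[0,0,0,0,0,0,1],[0,0,0,0,0,0,-1],[0,0,0,0,0,0,-1],[0,0,0,0,0,0,-1],[0,0,0,0,0,0,-1],[0,0,0,0,0,0,-1],[0,0,0,0,0,0,-1]]'; python3 -c "
from h import *
go([.5035,-.1687,-.001],np.radians(-.7))
print(sense()['ft_force'])"
```

```text
t: 21.95
tcp_pos: [0.5084, -0.1721, 0.006]
ee_rot: [0.712, 0.702, 0.001, 0.005]
ft_force: [-3.5, 1.5, 20.1]
opening: -0.001
grip_force: 9.4
t 21.9 tcp [ 0.5084 -0.1721  0.006 ] open -0.00 grip 9 q6 -0.50
  world d mm [-4.9  3.4 -7. ]  shift [ 0.0171 -0.025   0.0348] turn [ 0.0031  0.0018 -0.0005] axes x,y(world): [0.014 1.   ] [ 1.    -0.014] tilt deg 0.65
[-3.49429347  1.4857131  20.09616544]
```

```bash
python3 -m handwheel '[[0,0,-0.1,0,0,0,1],[0,0,-0.2,0,0,0,1],[0.2,-0.02,-0.25,0,0,0,1],[0.22,0,-0.25,0,0,0,1],[0.1,0,-0.2,0,0,0,1],[0,0,0,0,0,0,1],[0,0,0,0,0,0,1]]'; python3 -c "
from h import *
snap('wrist','w9');inserts('w9',.0035,.009,(.36,.66,-.42,-.075))
go([.5035,-.1687,-.001],np.radians(-.7))"
```

```text
t: 22.65
tcp_pos: [0.5026, -0.0851, 0.1785]
ee_rot: [0.712, 0.703, 0.001, 0.003]
ft_force: [0.0, -0.4, -0.3]
opening: 1.0
grip_force: 0.0
w9 c 503.8 -168.6 size 128 58 long axis deg 89.3 px [281. 256.] z 0.0054
w9 c 443.7 -305.6 size 74 58 long axis deg 103.7 px [235. 353.] z 0.0052
t 22.7 tcp [ 0.5015 -0.0851  0.1765] open 1.00 grip 0 q6 -0.35
  world d mm [   2.   -83.6 -177.5]  shift [-0.4169  0.014   0.8877] turn [ 0.0005  0.0002 -0.0004] axes x,y(world): [0.014 1.   ] [ 1.    -0.014] tilt deg 0.1
```

View pics/w9.png

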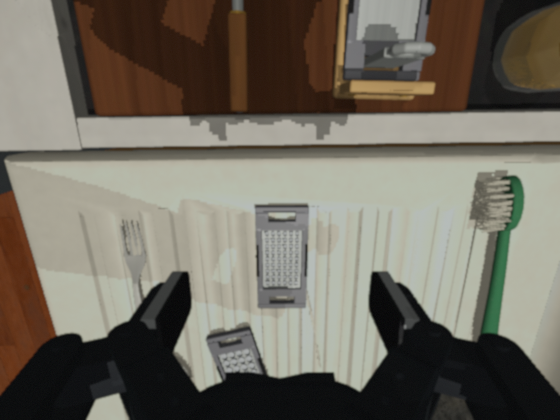

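Insert_4 is undisturbed at about (281,256). The fingertips slid over its top, so I'll grip a few millimetres lower.

```bash
python3 -m handwheel '[[-0.21,0.007,0.1,0,0,0,1],[-0.207,0.007,0.15,0,0,0,1],[0,0,0.2,0,0,0,1],[0,0,0.2,0,0,0,1],[0,0,0.15,0,0,0,1],[0,0,0.07,0,0,0,1],[0,0,0.03,0,0,0,1],[0,0,0,0,0,0,1],[0,0,0,0,0,0,1]]'; python3 -c "
from h import *
go([.5038,-.1686,-.005],np.radians(-.7)); print(sense()['ft_force'])"
```

```text
t: 23.6
tcp_pos: [0.5042, -0.1684, -0.0023]
ee_rot: [0.712, 0.702, 0.0, 0.001]
ft_force: [-0.3, 0.8, 0.4]
opening: 1.001
grip_force: 0.0
t 23.6 tcp [ 0.5042 -0.1684 -0.0023] open 1.00 grip 0 q6 -0.50
  world d mm [-0.4 -0.2 -2.7]  shift [-0.0012 -0.0021  0.0136] turn [ 0.0007  0.0004 -0.0006] axes x,y(world): [0.014 1.   ] [ 1.    -0.014] tilt deg 0.15
[-0.27195837  0.78552297  0.40526998]
```

```bash
python3 -m handwheel '[[0,0,0.012,0,0,0,0.6],[0,0,0,0,0,0,-1],[0,0,0,0,0,0,-1],[0,0,0,0,0,0,-1],[0,0,0,0,0,0,-1],[0,0,0,0,0,0,-1],[0,0,0,0,0,0,-1]]'; python3 -c "
from h import *
go([.5038,-.1686,-.005],np.radians(-.7)); print(sense()['ft_force'])"
```

```text
t: 24.3
tcp_pos: [0.5043, -0.1683, -0.0044]
ee_rot: [0.712, 0.702, 0.0, 0.001]
ft_force: [-1.2, 0.4, 5.8]
opening: 0.654
grip_force: 64.2
t 24.3 tcp [ 0.5043 -0.1683 -0.0044] open 0.65 grip 64 q6 -0.50
  world d mm [-0.5 -0.3 -0.6]  shift [-0.0016 -0.0027  0.0029] turn [ 0.0008  0.0004 -0.0006] axes x,y(world): [0.014 1.   ] [ 1.    -0.014] tilt deg 0.17
[-1.21115464  0.4275229   5.80596624]
```

```bash
python3 -m handwheel '[[0,0,-0.1,0,0,0,-1],[0,0,-0.2,0,0,0,-1],[0,0,-0.25,0,0,0,-1],[0,0,-0.25,0,0,0,-1],[0,0,-0.2,0,0,0.007,-1],[0.208,0.059,0,0,0,0,-1],[0.208,0.059,0,0,0,0,-1],[0.208,0.059,0,0,0,0,-1],[0.208,0.059,0,0,0,0,-1],[0.208,0.059,0,0,0,0,-1],[0.208,0.059,0,0,0,0,-1],[0,0,0,0,0,0,-1]]'; python3 -m handwheel '[[0,0,0,0,0,0,-1]]'; python3 -c "
from h import *
go([.5835,.0794,.1255],np.radians(-2))
held('w10'); print(sense()['ft_force'])"
```

```text
t: 25.5
tcp_pos: [0.5831, 0.0837, 0.1936]
ee_rot: [0.718, 0.696, 0.001, -0.001]
ft_force: [-0.8, -0.2, -1.1]
opening: 0.649
grip_force: 63.9
t: 25.6
tcp_pos: [0.5824, 0.0801, 0.1933]
ee_rot: [0.719, 0.695, -0.001, -0.0]
ft_force: [0.7, -0.3, -1.2]
opening: 0.653
grip_force: 63.9
t 25.6 tcp [0.5824 0.0801 0.1933] open 0.65 grip 64 q6 -0.00
  world d mm [  1.1  -0.7 -67.8]  shift [-0.0029  0.0063  0.3391] turn [-0.0004  0.0002  0.0003] axes x,y(world): [0.034 0.999] [ 0.999 -0.034] tilt deg 0.08
held: front x 63.6 z mean -9.5
  x~26 y -29.7..28.4 mid -0.7 z -8.5
  x~36 y -29.8..28.4 mid -0.7 z -9.5
  x~46 y -29.8..28.5 mid -0.6 z -9.5
  x~58 y -29.7..28.1 mid -0.8 z -10.4
[-0.47865759 -0.66291018 -0.91698362]
```

```bash
python3 -m handwheel '[[-0.002,0.005,0.15,0,0,0,-1],[0,0,0.12,0,0,0,-1],[0,0,0.05,0,0,0,-1],[0,0,0.05,0,0,0,-1],[0,0,0,0,0,0,-1],[0,0,0,0,0,0,-1]]'; python3 -c "
from h import *
go([.5834,.0798,.0635],np.radians(-2))
print(sense()['ft_force'])"
```

```text
t: 26.25
tcp_pos: [0.584, 0.0783, 0.1204]
ee_rot: [0.72, 0.694, -0.0, 0.0]
ft_force: [-0.8, 1.1, -0.5]
opening: 0.654
grip_force: 63.9
t 26.2 tcp [0.584  0.0783 0.1204] open 0.65 grip 64 q6 -0.00
  world d mm [ -0.6   1.5 -56.9]  shift [ 0.0076 -0.0031  0.2843] turn [ 0.0001  0.0002 -0.0005] axes x,y(world): [0.036 0.999] [ 0.999 -0.036] tilt deg 0.03
[-0.80030942  1.1065856  -0.49856865]
```

```bash
python3 -m handwheel '[[0.006,-0.003,0.1,0,0,0,-1],[0,0,0.12,0,0,0,-1],[0,0,0.06,0,0,0,-1],[0,0,0,0,0,0,-1],[0,0,0,0,0,0,-1]]'; python3 -c "
from h import *
go([.5834,.0798,.0635],np.radians(-2))
print(sense()['ft_force'])"
```

```text
t: 26.75
tcp_pos: [0.5839, 0.0798, 0.0648]
ee_rot: [0.72, 0.694, 0.0, 0.001]
ft_force: [1.3, -0.1, -1.5]
opening: 0.655
grip_force: 67.8
t 26.8 tcp [0.5839 0.0798 0.0648] open 0.65 grip 68 q6 0.00
  world d mm [-0.5  0.  -1.3]  shift [ 0.0001 -0.0027  0.0067] turn [ 0.0004  0.0001 -0.0004] axes x,y(world): [0.036 0.999] [ 0.999 -0.036] tilt deg 0.07
[ 1.26993656 -0.05251558 -1.49695047]
```

```bash
python3 -m handwheel '[[0,0,0.01,0,0,0,1],[0,0,0,0,0,0,1],[0,0,0,0,0,0,1],[0,0,-0.1,0,0,0,1],[0,0,-0.25,0,0,0,1],[0,0,-0.25,0,0,0,1],[0,0,-0.12,0,0,0,1],[-0.22,-0.087,0,0,0,0,1],[-0.22,-0.087,0,0,0,0,1],[-0.22,-0.087,0,0,0,0,1],[-0.22,-0.087,0,0,0,0,1],[-0.22,-0.087,0,0,0,0,1]]'; python3 -m handwheel '[[-0.22,-0.087,0,0,0,-0.04,1],[-0.22,-0.08,0,0,0,-0.04,1],[0,0,0,0,0,0,1],[0,0,0,0,0,0,1]]'; python3 -c "
from h import *
snap('wrist','w11')
inserts('w11',.0035,.009,(.37,.66,-.45,-.075))
go([.449,-.331,-.005],np.radians(15))"
```

```text
t: 27.95
tcp_pos: [0.4875, -0.1382, 0.2066]
ee_rot: [0.72, 0.694, 0.0, 0.001]
ft_force: [1.0, -0.8, 0.8]
opening: 1.0
grip_force: 0.0
t: 28.35
tcp_pos: [0.4571, -0.226, 0.2063]
ee_rot: [0.629, 0.778, 0.0, 0.0]
ft_force: [0.1, 0.3, -0.0]
opening: 0.998
grip_force: 0.0
w11 c 450.2 -332.3 size 128 58 long axis deg 103.7 px [256. 260.] z 0.0054
t 28.4 tcp [ 0.4574 -0.225   0.2061] open 1.00 grip 0 q6 -0.87
  world d mm [  -8.4 -106.  -211.1]  shift [-0.5092 -0.1534  1.0553] turn [ 0.0001 -0.0001 -0.0156] axes x,y(world): [-0.211  0.977] [0.977 0.211] tilt deg 0.02
```

```bash
python3 -m handwheel '[[0,0,0,0,0,-0.008,0.7],[-0.171,-0.054,0.1,0,0,0,0.7],[-0.171,-0.054,0.15,0,0,0,0.7],[-0.171,-0.054,0.15,0,0,0,0.7],[0,0,0.2,0,0,0,0.7],[0,0,0.2,0,0,0,0.7],[0,0,0,0,0,0,0.7],[0,0,0,0,0,0,0.7]]'; python3 -c "
from h import *
go([.4502,-.3323,-.005],np.radians(13.7)); snap('wrist','w12')"
```

```text
t: 29.2
tcp_pos: [0.4508, -0.3312, 0.0459]
ee_rot: [0.617, 0.787, 0.0, -0.001]
ft_force: [-0.0, -0.2, 0.6]
opening: 0.848
grip_force: 0.0
t 29.2 tcp [ 0.4508 -0.3312  0.0459] open 0.85 grip 0 q6 -1.06
  world d mm [ -0.6  -1.1 -50.9]  shift [-0.0049 -0.004   0.2543] turn [-0.0003 -0.0005  0.0009] axes x,y(world): [-0.24   0.971] [0.971 0.24 ] tilt deg 0.1
```

View pics/w12.png

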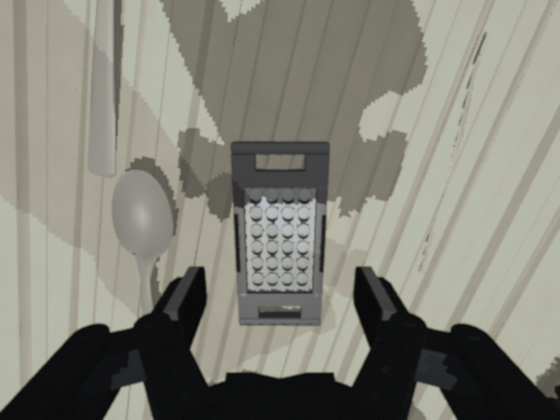

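Insert_3 is centred between the fingers at (281,240), and the spoon at (143,215) is clear.

```bash
python3 -m handwheel '[[-0.005,-0.004,0.12,0,0,0,0.7],[0,0,0.1,0,0,0,0.7],[0,0,0.034,0,0,0,0.7],[0,0,0,0,0,0,0.7],[0,0,0,0,0,0,-1],[0,0,0,0,0,0,-1],[0,0,0,0,0,0,-1],[0,0,0,0,0,0,-1],[0,0,0,0,0,0,-1]]'; python3 -c "
from h import *
go([.4502,-.3323,-.005],np.radians(13.7)); print(sense()['ft_force'])"
```

```text
t: 30.15
tcp_pos: [0.4514, -0.3351, -0.002]
ee_rot: [0.617, 0.787, -0.0, 0.002]
ft_force: [0.2, 2.0, 6.1]
opening: 0.647
grip_force: 63.6
t 30.1 tcp [ 0.4514 -0.3351 -0.002 ] open 0.65 grip 64 q6 -1.06
  world d mm [-1.2  2.8 -3. ]  shift [ 0.015  -0.0025  0.0148] turn [0.0007 0.0012 0.0003] axes x,y(world): [-0.238  0.971] [0.971 0.238] tilt deg 0.25
[0.16798719 1.95496602 6.14149331]
```

```bash
python3 -m handwheel '[[0,0,-0.1,0,0,0,-1],[0,0,-0.2,0,0,0,-1],[0,0,-0.25,0,0,0,-1],[0,0,-0.25,0,0,0.0436,-1],[0,0,-0.2,0,0,0.0436,-1],[0.23,0.065,0,0,0,0,-1],[0.23,0.065,0,0,0,0,-1],[0.23,0.065,0,0,0,0,-1],[0.23,0.065,0,0,0,0,-1],[0.23,0.065,0,0,0,0,-1]]'; python3 -m handwheel '[[0.23,0.065,0,0,0,0,-1],[0.23,0.065,0,0,0,0,-1],[0.23,0.065,0,0,0,0,-1],[0.22,0.065,0,0,0,0,-1],[0,0,0,0,0,0,-1],[0,0,0,0,0,0,-1]]'; python3 -c "
from h import *
go([.5835,.0775,.1255],np.radians(-2))
held('w13'); print(sense()['ft_force'])"
```

```text
t: 31.15
tcp_pos: [0.523, -0.1043, 0.1963]
ee_rot: [0.719, 0.695, 0.0, 0.001]
ft_force: [0.7, 0.1, -1.0]
opening: 0.648
grip_force: 63.7
t: 31.75
tcp_pos: [0.5809, 0.0751, 0.1958]
ee_rot: [0.718, 0.696, 0.0, 0.0]
ft_force: [0.4, -0.2, -1.4]
opening: 0.65
grip_force: 63.7
t 31.8 tcp [0.5809 0.0751 0.1958] open 0.65 grip 64 q6 -0.01
  world d mm [  2.6   2.4 -70.3]  shift [0.0123 0.0126 0.3513] turn [0.0003 0.0002 0.0011] axes x,y(world): [0.032 1.   ] [ 1.    -0.032] tilt deg 0.05
held: front x 66.7 z mean -7.4
  x~26 y -29.6..28.7 mid -0.5 z -6.5
  x~36 y -29.5..28.6 mid -0.5 z -6.8
  x~46 y -29.5..28.6 mid -0.5 z -8.3
  x~58 y -29.5..28.6 mid -0.5 z -8.1
[ 0.65181526 -0.01267089 -0.33142928]
```

```bash
python3 -m handwheel '[[0.008,0.011,0.15,0,0,0.001,-1],[0,0,0.12,0,0,0,-1],[0,0,0.05,0,0,0,-1],[0,0,0.05,0,0,0,-1],[0,0,0,0,0,0,-1],[0,0,0,0,0,0,-1]]'; python3 -c "
from h import *
go([.5832,.0767,.0745],np.radians(-2))
print(sense()['ft_force'])"
```

```text
t: 32.4
tcp_pos: [0.583, 0.0753, 0.1215]
ee_rot: [0.72, 0.694, -0.0, 0.0]
ft_force: [-0.7, 1.5, -2.2]
opening: 0.647
grip_force: 63.7
t 32.4 tcp [0.583  0.0753 0.1215] open 0.65 grip 64 q6 -0.01
  world d mm [  0.2   1.4 -47. ]  shift [0.0071 0.0005 0.235 ] turn [-0.      0.     -0.0009] axes x,y(world): [0.038 0.999] [ 0.999 -0.038] tilt deg 0.01
[-0.71329203  1.45866239 -2.1690846 ]
```

```bash
python3 -m handwheel '[[0.006,0,0.1,0,0,0,-1],[0,0,0.1,0,0,0,-1],[0,0,0.03,0,0,0,-1],[0,0,0,0,0,0,-1],[0,0,0,0,0,0,-1],[0,0,0.01,0,0,0,1],[0,0,0,0,0,0,1],[0,0,0,0,0,0,1],[0,0,-0.15,0,0,0,1],[0,0,-0.25,0,0,0,1],[0,0,-0.25,0,0,0,1],[0,0,0,0,0,0,1]]'; python3 -m handwheel '[[0,0,0,0,0,0,1]]'; python3 -c "
from h import *
go([.5832,.0767,.0745],np.radians(-2))
snap('wrist','w14',None,1.4); inserts('w14',.075,.085,(.54,.63,0.0,.16))"
```

```text
t: 33.6
tcp_pos: [0.5881, 0.0767, 0.2134]
ee_rot: [0.72, 0.694, 0.006, 0.006]
ft_force: [1.4, 0.1, 1.2]
opening: 0.999
grip_force: 0.0
t: 33.7
tcp_pos: [0.5842, 0.0768, 0.2057]
ee_rot: [0.72, 0.694, 0.002, 0.002]
ft_force: [-0.7, -0.6, -1.1]
opening: 1.004
grip_force: 0.0
t 33.7 tcp [0.5842 0.0768 0.2057] open 1.00 grip 0 q6 -0.00
  world d mm [-1.000e+00 -1.000e-01 -1.312e+02]  shift [-6.000e-04 -8.400e-03  6.561e-01] turn [ 0.0016  0.     -0.0007] axes x,y(world): [0.037 0.999] [ 0.999 -0.037] tilt deg 0.28
w14 c 583.8 76.4 size 132 59 long axis deg 87.3 px [279. 195.] z 0.0799
```

View pics/w14.png

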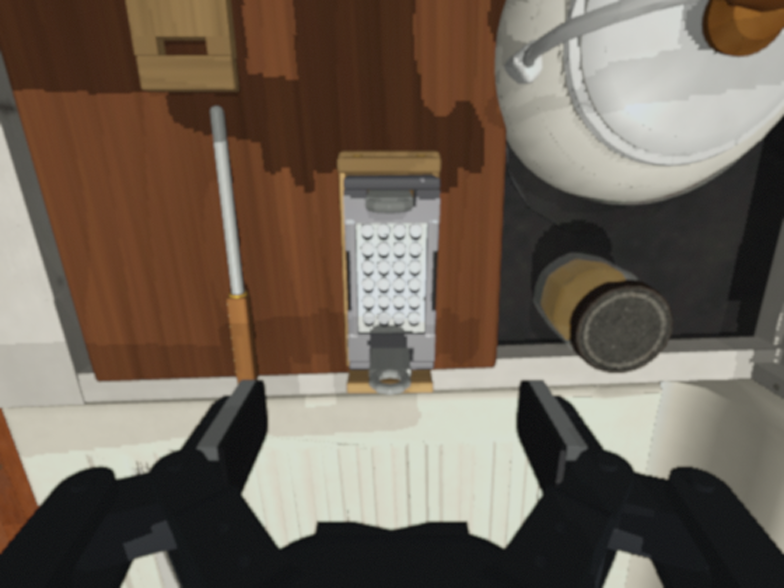

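All three inserts are seated flat over both posts, the top one at (391,275) with its surface at z = 0.080. The drainboard is empty of inserts. Now the cover.

```bash
python3 -m handwheel '[[0.193,-0.125,0,0,0,0,1],[0.193,-0.125,0,0,0,0,1],[0.193,-0.125,0,0,0,0,1],[0.193,-0.125,0,0,0,0,1],[0.193,-0.125,0,0,0,0,1],[0,0,0,0,0,0,1],[0,0,0,0,0,0,1]]'; python3 -c "
from h import *
snap('wrist','w15'); inserts('w15',.049,.055,(.4,.53,.17,.38)); inserts('w15',.0555,.080,(.4,.53,.17,.38))
D=np.load('pics/w15.npz'); X=cloud(D['d'],D['K'],D['W']); m=(X[...,2]>.062)&(X[...,2]<.08)&(abs(X[...,0]-.465)<.04)&(abs(X[...,1]-.275)<.05)&(D['d']>0); q=X[m]; print(len(q),q.min(0),q.max(0))
go([.4667,.2738,.046],np.radians(-2))"
```

```text
t: 34.45
tcp_pos: [0.4639, 0.2746, 0.201]
ee_rot: [0.719, 0.695, -0.002, -0.001]
ft_force: [-0.9, -0.3, -0.5]
opening: 1.0
grip_force: 0.0
w15 c 465.3 273.6 size 152 58 long axis deg 88.0 px [282. 187.] z 0.052
196 [0.45301292 0.27079641 0.06224015] [0.47717311 0.2772584  0.07866798]
t 34.5 tcp [0.4647 0.2738 0.2014] open 1.00 grip 0 q6 0.38
  world d mm [   2.    -0.  -155.4]  shift [0.0015 0.0118 0.7771] turn [-0.0008  0.0005 -0.0006] axes x,y(world): [0.037 0.999] [ 0.999 -0.037] tilt deg 0.17
```

```bash
python3 -m handwheel '[[0,0.006,0.22,0,0,0,1],[0,0,0.22,0,0,0,1],[0,0,0.2,0,0,0,1],[0,0,0.12,0,0,0,1],[0,0,0.03,0,0,0,1],[0,0,0,0,0,0,1],[0,0,0,0,0,0,-1],[0,0,0,0,0,0,-1],[0,0,0,0,0,0,-1],[0,0,0,0,0,0,-1],[0,0,0,0,0,0,-1]]'; python3 -c "
from h import *
go([.4667,.2738,.0435],np.radians(-2));print(sense()['ft_force'])"
```

```text
t: 35.6
tcp_pos: [0.4673, 0.2761, 0.0521]
ee_rot: [0.72, 0.694, 0.0, -0.001]
ft_force: [-13.7, -2.1, 29.1]
opening: 0.262
grip_force: 62.7
t 35.6 tcp [0.4673 0.2761 0.0521] open 0.26 grip 63 q6 0.38
  world d mm [-0.6 -2.3 -8.6]  shift [-0.0115 -0.0027  0.0431] turn [-0.0005 -0.0006 -0.0009] axes x,y(world): [0.038 0.999] [ 0.999 -0.038] tilt deg 0.14
[-13.73508731  -2.06867256  29.07423105]
```

```bash
python3 -m handwheel '[[0,0,0,0,0,0,1],[0,0,0,0,0,0,1],[0,0,0,0,0,0,1],[0,0,0,0,0,0,1],[0,0,-0.2,0,0,0,1],[0,0,-0.2,0,0,0,1],[0,0,-0.2,0,0,0,1],[0,0,0,0,0,0,1],[0,0,0,0,0,0,1]]'; python3 -c "
from h import *
snap('wrist','w16'); inserts('w16',.049,.055,(.4,.53,.17,.38))
go([.4667,.2738,.0405],np.radians(-2));print(sense()['ft_force'])"
```

```text
t: 36.5
tcp_pos: [0.4668, 0.2744, 0.1659]
ee_rot: [0.72, 0.694, 0.001, 0.0]
ft_force: [-0.3, 0.0, -0.7]
opening: 1.001
grip_force: 0.0
w16 c 466.7 274.0 size 151 58 long axis deg 88.0 px [280. 196.] z 0.052
t 36.5 tcp [0.4658 0.274  0.1642] open 1.00 grip 0 q6 0.38
  world d mm [   0.9   -0.2 -123.7]  shift [-5.000e-04  5.500e-03  6.183e-01] turn [-0.0005  0.0002 -0.0008] axes x,y(world): [0.037 0.999] [ 0.999 -0.037] tilt deg 0.1
[-0.7911748   0.0164534  -0.51983443]
```

```bash
python3 -m handwheel '[[0,0.005,0.2,0,0,0,1],[0,0,0.2,0,0,0,1],[0,0,0.15,0,0,0,1],[0,0,0.05,0,0,0,1],[0,0,0.015,0,0,0,1],[0,0,0,0,0,0,1],[0,0,0,0,0,0,0.6],[0,0,0,0,0,0,0.6]]'; python3 -c "
from h import *
go([.4667,.2738,.0405],np.radians(-2));print(sense()['ft_force'])"
```

```text
t: 37.35
tcp_pos: [0.4688, 0.2747, 0.0439]
ee_rot: [0.72, 0.694, 0.002, 0.001]
ft_force: [0.3, -0.5, 0.3]
opening: 0.805
grip_force: 0.0
t 37.4 tcp [0.4688 0.2747 0.0439] open 0.80 grip 0 q6 0.38
  world d mm [-2.1 -0.9 -3.4]  shift [-0.0051 -0.0105  0.017 ] turn [ 0.001  -0.0004 -0.0007] axes x,y(world): [0.037 0.999] [ 0.999 -0.037] tilt deg 0.19
[ 0.25505405 -0.50463846  0.34802347]
```

```bash
python3 -m handwheel '[[0,-0.006,0.01,0,0,0,0.6],[0,0,0,0,0,0,0.6],[0,0,0,0,0,0,-1],[0,0,0,0,0,0,-1],[0,0,0,0,0,0,-1],[0,0,0,0,0,0,-1],[0,0,0,0,0,0,-1]]'; python3 -c "
from h import *
go([.4667,.2738,.0405],np.radians(-2));print(sense()['ft_force'])"
```

```text
t: 38.05
tcp_pos: [0.467, 0.2746, 0.0411]
ee_rot: [0.72, 0.694, 0.001, 0.0]
ft_force: [-1.3, 0.1, 5.5]
opening: 0.653
grip_force: 64.3
t 38.0 tcp [0.467  0.2746 0.0411] open 0.65 grip 64 q6 0.38
  world d mm [-0.3 -0.8 -0.6]  shift [-0.0038 -0.0016  0.0028] turn [ 0.0004 -0.0002 -0.0008] axes x,y(world): [0.037 0.999] [ 0.999 -0.037] tilt deg 0.08
[-1.26111941  0.14743053  5.47747917]
```

```bash
python3 -m handwheel '[[0,0,-0.1,0,0,0,-1],[0,0,-0.2,0,0,0,-1],[0,0,-0.25,0,0,0,-1],[0,0,-0.22,0,0,0,-1],[-0.19,0.123,0,0,0,0,-1],[-0.19,0.123,0,0,0,0,-1],[-0.19,0.123,0,0,0,0,-1],[-0.19,0.123,0,0,0,0,-1],[-0.19,0.123,0,0,0,0,-1],[0,0,0,0,0,0,-1],[0,0,0,0,0,0,-1]]'; python3 -c "
from h import *
held('w17'); go([.5834,.080,.15],np.radians(-2));print(sense()['ft_force'])"
```

```text
t: 39.15
tcp_pos: [0.5817, 0.079, 0.1927]
ee_rot: [0.721, 0.693, -0.001, -0.001]
ft_force: [0.4, -0.9, -0.6]
opening: 0.652
grip_force: 64.2
held: front x 74.5 z mean -10.6
  x~26 y -29.2..28.9 mid -0.1 z -10.8
  x~36 y -29.3..29.0 mid -0.2 z -10.8
  x~46 y -29.2..29.0 mid -0.1 z -9.7
  x~58 y -29.1..29.0 mid -0.1 z -10.8
t 39.2 tcp [0.5813 0.08   0.1928] open 0.66 grip 64 q6 0.00
  world d mm [  2.1   0.  -42.8]  shift [0.0005 0.0108 0.2142] turn [-0.0008 -0.0002 -0.001 ] axes x,y(world): [0.038 0.999] [ 0.999 -0.038] tilt deg 0.15
[-0.73295987 -0.23663973 -1.3237596 ]
```

```bash
python3 -m handwheel '[[0.005,0.006,0.12,0,0,0,-1],[0,0,0.1,0,0,0,-1],[0,0,0,0,0,0,-1],[0,0,0.06,0,0,0,-1],[0,0,0.06,0,0,0,-1],[0,0,0,0,0,0,-1],[0,0,0,0,0,0,-1]]'; python3 -c "
from h import *
go([.5828,.0806,.0935],np.radians(-2));print(sense()['ft_force'])"
```

```text
t: 39.9
tcp_pos: [0.5834, 0.081, 0.1261]
ee_rot: [0.72, 0.694, -0.0, -0.0]
ft_force: [0.5, -0.2, -1.1]
opening: 0.655
grip_force: 64.2
t 39.9 tcp [0.5834 0.081  0.1261] open 0.65 grip 64 q6 0.00
  world d mm [ -0.6  -0.4 -32.6]  shift [-0.0019 -0.0027  0.1629] turn [-0.0001 -0.     -0.0007] axes x,y(world): [0.037 0.999] [ 0.999 -0.037] tilt deg 0.02
[ 0.46539501 -0.16026135 -1.06319328]
```

```bash
python3 -m handwheel '[[0,0,0.05,0,0,0,-1],[0,0,0.05,0,0,0,-1],[0,0,0.05,0,0,0,-1],[0,0,0.01,0,0,0,-1],[0,0,0,0,0,0,-1],[0,0,0,0,0,0,-1]]'; python3 -c "
from h import *
go([.5828,.0806,.0935],np.radians(-2));print(sense()['ft_force'])"
```

```text
t: 40.5
tcp_pos: [0.5835, 0.0808, 0.094]
ee_rot: [0.72, 0.694, 0.0, -0.0]
ft_force: [-0.1, 0.2, -0.6]
opening: 0.657
grip_force: 64.2
t 40.5 tcp [0.5835 0.0808 0.094 ] open 0.66 grip 64 q6 0.00
  world d mm [-0.7 -0.2 -0.5]  shift [-0.0009 -0.0032  0.0023] turn [ 0.     -0.     -0.0008] axes x,y(world): [0.037 0.999] [ 0.999 -0.037] tilt deg 0.0
[-0.12855759  0.24302475 -0.55091655]
```

```bash
python3 -m handwheel '[[0,0,0.005,0,0,0,1],[0,0,0,0,0,0,1],[0,0,0,0,0,0,1],[0,0,-0.1,0,0,0,1],[0,0,-0.2,0,0,0,1],[0,0,-0.25,0,0,0,1],[0,0,0,0,0,0,1],[0,0,0,0,0,0,1]]'; cat >> h.py <<'E'
def stand(f):
    D=np.load("pics/"+f+".npz"); X=cloud(D["d"],D["K"],D["W"]); ok=(D["d"]>0)&(abs(X[...,0]-.583)<.04)&(abs(X[...,1]-.079)<.09)
    m=ok&(X[...,2]>.108)&(X[...,2]<.135)
    for y0 in(.027,.079,.131):
        q=X[m&(abs(X[...,1]-y0)<.02)&(abs(X[...,0]-.583)<.03)]; a,b=q.min(0),q.max(0); print("eye",len(q),((a+b)/2).round(4),"top",b[2].round(4))
    q=X[ok&(abs(X[...,2]-.104)<.006)]; print("cover",cv2.minAreaRect(q[:,:2].astype(np.float32)*1000),"z",np.percentile(q[:,2],[5,50,95]).round(4), "slope",np.polyfit(q[:,1],q[:,2],1)[0].round(4),np.polyfit(q[:,0],q[:,2],1)[0].round(4))
E
python3 -c "
from h import *
snap('wrist','w18'); stand('w3'); stand('w18')
go([.4709,.0175,.0435],np.radians(-2))
D=np.load('pics/w18.npz'); X=cloud(D['d'],D['K'],D['W']); 
m=(D['d']>0)&(X[...,2]>.047)&(X[...,2]<.066)&(abs(X[...,0]-.475)<.03)&(X[...,1]>-.04)&(X[...,1]<.22); 
q=X[m]; h=q[q[:,1]<.06]; print('rod',q[:,1].min(),q[:,1].max(),np.degrees(np.arctan2(*np.polyfit(q[:,1],q[:,0],1)[:1],1)),cv2.minAreaRect(h[:,:2].astype(np.float32)*1000), 'handle',h.mean(0))"
```

```text
t: 41.3
tcp_pos: [0.5846, 0.0808, 0.2056]
ee_rot: [0.72, 0.694, 0.002, 0.002]
ft_force: [0.3, -0.4, -1.3]
opening: 1.0
grip_force: 0.0
eye 389 [0.5808 0.0277 0.1196] top 0.1312
eye 363 [0.5826 0.0795 0.1194] top 0.1305
eye 314 [0.5845 0.1311 0.1199] top 0.1316
cover ((582.6219482421875, 78.8161849975586), (151.18443298339844, 58.03129959106445), 87.92521667480469) z [0.1028 0.104  0.1053] slope 0.0008 0.0004
eye 426 [0.5807 0.0277 0.1194] top 0.1308
eye 406 [0.5828 0.0806 0.1199] top 0.1316
eye 368 [0.5847 0.1312 0.1198] top 0.1315
cover ((582.852783203125, 80.62312316894531), (151.57009887695312, 58.14849853515625), 87.91007995605469) z [0.1029 0.104  0.1054] slope 0.0009 -0.0002
t 41.4 tcp [0.5834 0.0808 0.2033] open 1.01 grip 0 q6 0.00
  world d mm [-112.5  -63.3 -159.8]  shift [-0.3372 -0.5506  0.7988] turn [ 0.0002 -0.     -0.0008] axes x,y(world): [0.037 0.999] [ 0.999 -0.037] tilt deg 0.03
rod -0.0022547682450958784 0.1879269528848072 1.4615645614674226 ((471.5270690917969, 28.99753761291504), (62.1274299621582, 14.617097854614258), 88.36597442626953) handle [0.47311747 0.031323   0.05560297]
```

```bash
python3 -m handwheel '[[-0.113,-0.183,0,0,0,0,0],[-0.113,-0.183,0,0,0,0,0],[-0.113,-0.183,0,0,0,0,0],[0,0,0.2,0,0,0,0],[0,0,0.2,0,0,0,0],[0,0,0.15,0,0,0,0],[0,0,0.1,0,0,0,0],[0,0,0,0,0,0,0],[0,0,0,0,0,0,0]]'; python3 -c "
from h import *
go([.4713,.0172,.0435],np.radians(-1.8)); print(sense()['ft_force'])"
```

```text
t: 42.25
tcp_pos: [0.4701, 0.0173, 0.072]
ee_rot: [0.72, 0.694, -0.001, -0.001]
ft_force: [0.7, -0.7, 0.9]
opening: 0.502
grip_force: 0.0
t 42.2 tcp [0.4701 0.0173 0.072 ] open 0.50 grip 0 q6 -0.14
  world d mm [  1.2  -0.1 -28.5]  shift [-0.0004  0.0062  0.1426] turn [-0.001  -0.0001 -0.0019] axes x,y(world): [0.037 0.999] [ 0.999 -0.037] tilt deg 0.18
[ 0.71444894 -0.67928191  0.94023834]
```

```bash
python3 -m handwheel '[[0,0.005,0.1,0,0,0,0],[0,0,0.04,0,0,0,0],[0,0,0,0,0,0,0],[0,0,0,0,0,0,-1],[0,0,0,0,0,0,-1],[0,0,0,0,0,0,-1],[0,0,0,0,0,0,-1],[0,0,0,0,0,0,-1]]'; python3 -c "
from h import *
go([.4713,.0172,.0435],np.radians(-1.8)); print(sense()['ft_force'])"
```

```text
t: 43.05
tcp_pos: [0.4729, 0.017, 0.046]
ee_rot: [0.72, 0.694, 0.001, 0.001]
ft_force: [-0.3, -0.7, 4.1]
opening: 0.139
grip_force: 61.8
t 43.0 tcp [0.4729 0.017  0.046 ] open 0.14 grip 62 q6 -0.14
  world d mm [-1.6  0.2 -2.5]  shift [ 0.0009 -0.0083  0.0125] turn [ 0.0005  0.0001 -0.0019] axes x,y(world): [0.037 0.999] [ 0.999 -0.037] tilt deg 0.1
[-0.31160072 -0.71929041  4.08029125]
```

```bash
python3 -m handwheel '[[0,0,-0.1,0,0,0,-1],[0,0,-0.22,0,0,0,-1],[0,0,-0.25,0,0,0,-1],[0,0,-0.2,0,0,0,-1],[-0.19,0.108,0,0,0,0,-1],[-0.19,0.108,0,0,0,0,-1],[-0.19,0.108,0,0,0,0,-1],[-0.19,0.108,0,0,0,0,-1],[-0.19,0.108,0,0,0,0,-1],[0,0,0,0,0,0,-1],[0,0,0,0,0,0,-1],[0,0,0,0,0,0,-1]]'; cat >> h.py <<'E'
def rod(f):
    snap("wrist",f); s=sense(); D=np.load("pics/"+f+".npz"); X=cloud(D["d"],D["K"],D["W"]); Rc=R.from_quat(s["ee_rot"]).as_matrix()
    T=((X-s["tcp_pos"])@Rc)*1e3; P=T[(D["d"]>0)&(abs(T[...,2])<25)&(T[...,0]>18)&(T[...,0]<135)&(abs(T[...,1])<25)]
    print("shoulder x",P[abs(P[:,1])>5.2][:,0].max() if (abs(P[:,1])>5.2).any() else None,"max x",P[:,0].max())
    for x0 in(25,35,60,80,100,115):
        q=P[abs(P[:,0]-x0)<4]
        if len(q): print("  x~%d y %.1f..%.1f mid %.2f z top %.1f (axis z=%s)"%(x0,q[:,1].min(),q[:,1].max(),(q[:,1].min()+q[:,1].max())/2,np.percentile(q[:,2],5),"top+4/7"))
E
python3 -c "
from h import *
rod('w19'); go([.5739,-.167,.114],np.radians(-2.1)); print(sense()['ft_force'])"
```

```text
t: 44.25
tcp_pos: [0.5723, -0.1758, 0.1984]
ee_rot: [0.72, 0.694, -0.0, -0.001]
ft_force: [0.3, 1.1, -0.5]
opening: 0.145
grip_force: 61.2
shoulder x 113.27393961578782 max x 120.90776703809385
  x~25 y -7.5..6.2 mid -0.66 z top -10.5 (axis z=top+4/7)
  x~35 y -7.9..6.1 mid -0.90 z top -10.3 (axis z=top+4/7)
  x~60 y -5.0..2.8 mid -1.11 z top -6.5 (axis z=top+4/7)
  x~80 y -4.7..2.6 mid -1.05 z top -6.0 (axis z=top+4/7)
  x~100 y -4.9..2.5 mid -1.21 z top -5.4 (axis z=top+4/7)
  x~115 y -5.2..2.4 mid -1.40 z top -5.0 (axis z=top+4/7)
t 44.3 tcp [ 0.5724 -0.1755  0.1986] open 0.14 grip 61 q6 -0.43
  world d mm [  1.5   8.5 -84.6]  shift [0.0427 0.0065 0.4232] turn [-0.0003 -0.0002  0.0001] axes x,y(world): [0.036 0.999] [ 0.999 -0.036] tilt deg 0.07
[ 0.3905142   0.48122295 -0.49849189]
```

```bash
python3 -m handwheel '[[0.042,0.009,0.2,0,0,0,-1],[0,0,0.15,0,0,0,-1],[0,0,0.073,0,0,0,-1],[0,0,0,0,0.0088,0.0017,-1],[0,0,0,0,0,0,-1],[0,0,0,0,0,0,-1],[0,0,0,0,0,0,-1]]'; python3 -c "
from h import *
rod('w20'); go([.5745,-.167,.1139],np.radians(-2.1)); print(sense()['ft_force']); print(R.from_quat(sense()['ee_rot']).as_matrix()[:,0])
D=np.load('pics/w20.npz'); X=cloud(D['d'],D['K'],D['W']); m=(D['d']>0)&(X[...,2]>.105)&(X[...,2]<.13)&(abs(X[...,0]-.58)<.015)&(X[...,1]>-.11)
q=X[m]; 
for y0 in np.arange(-.11,-.03,.01):
    k=q[abs(q[:,1]-y0)<.003]
    if len(k): print(y0.round(3), 'x mid',((k[:,0].min()+k[:,0].max())/2).round(4),'axis on stand',(.5808+.0368*(y0-.0277)).round(4),'z axis',(np.percentile(k[:,2],95)-.004).round(4))"
```

```text
t: 45.0
tcp_pos: [0.5762, -0.1692, 0.1166]
ee_rot: [0.722, 0.692, 0.011, -0.008]
ft_force: [0.0, -0.0, -0.5]
opening: 0.141
grip_force: 61.2
shoulder x 47.157824438138015 max x 121.08894511968596
  x~25 y -7.3..6.4 mid -0.41 z top -11.0 (axis z=top+4/7)
  x~35 y -7.7..6.3 mid -0.67 z top -10.9 (axis z=top+4/7)
  x~60 y -4.7..3.0 mid -0.85 z top -7.0 (axis z=top+4/7)
  x~80 y -4.9..2.9 mid -1.02 z top -6.6 (axis z=top+4/7)
  x~100 y -4.7..2.7 mid -0.99 z top -5.9 (axis z=top+4/7)
  x~115 y -5.0..2.6 mid -1.18 z top -5.7 (axis z=top+4/7)
t 45.0 tcp [ 0.576  -0.169   0.1163] open 0.14 grip 61 q6 -0.44
  world d mm [-1.5  2.  -2.4]  shift [ 0.0095 -0.0082  0.0122] turn [ 0.0009 -0.0084 -0.002 ] axes x,y(world): [0.043 0.999] [ 0.999 -0.043] tilt deg 1.52
[-0.54381829  0.95769569 -0.11599856]
[0.04276413 0.99873557 0.02642902]
-0.11 x mid 0.5778 axis on stand 0.5757 z axis 0.1212
-0.1 x mid 0.5781 axis on stand 0.5761 z axis 0.1209
-0.09 x mid 0.5786 axis on stand 0.5765 z axis 0.121
-0.08 x mid 0.5788 axis on stand 0.5768 z axis 0.121
-0.07 x mid 0.5793 axis on stand 0.5772 z axis 0.1208
-0.06 x mid 0.5796 axis on stand 0.5776 z axis 0.1211
-0.05 x mid 0.58 axis on stand 0.5779 z axis 0.1209
```

```bash
python3 -m handwheel '[[0,-0.010,0.014,0,0,0,-1],[0,0,0,0,0,0,-1],[0,0,0,0,0,0,-1]]'; cat >> h.py <<'E'
def rodline(f):
    snap("wrist",f); D=np.load('pics/'+f+'.npz'); X=cloud(D['d'],D['K'],D['W']); q=X[(D['d']>0)&(X[...,2]>.105)&(X[...,2]<.13)&(abs(X[...,0]-.58)<.015)&(X[...,1]>-.125)]
    for y0 in np.arange(-.12,.02,.015):
        k=q[abs(q[:,1]-y0)<.003]
        if len(k): print(y0.round(3),'x off mm',(1e3*((k[:,0].min()+k[:,0].max())/2-(.5808+.0368*(y0-.0277)))).round(1),'width',(1e3*np.ptp(k[:,0])).round(1),'z top',np.percentile(k[:,2],95).round(4))
E
python3 -c "
from h import *
rodline('w21'); go([.5745,-.167,.1139],np.radians(-2.1)); print(sense()['ft_force'])"
```

```text
t: 45.35
tcp_pos: [0.573, -0.1682, 0.1116]
ee_rot: [0.722, 0.692, 0.01, -0.01]
ft_force: [-0.0, 1.2, -1.4]
opening: 0.142
grip_force: 61.2
-0.12 x off mm -1.3 width 12.0 z top 0.1217
-0.105 x off mm -1.3 width 7.8 z top 0.1199
-0.09 x off mm -1.2 width 7.5 z top 0.12
-0.075 x off mm -1.3 width 7.7 z top 0.1199
-0.06 x off mm -1.3 width 7.7 z top 0.1202
-0.045 x off mm -1.4 width 7.5 z top 0.1188
t 45.4 tcp [ 0.5731 -0.1683  0.1117] open 0.14 grip 61 q6 -0.44
  world d mm [1.4 1.3 2.2]  shift [ 0.0069  0.0069 -0.011 ] turn [-0.0001 -0.0088 -0.0019] axes x,y(world): [0.043 0.999] [ 0.999 -0.043] tilt deg 1.59
[ 0.54609135 -0.22543141 -0.89314164]
```

```bash
python3 -m handwheel '[[0,0.004,-0.006,0,0,0,-1],[0,0,0,0,0,0,-1],[0,0,0,0,0,0,-1],[0,0,0,0,0,0,-1],[0,0,0,0,0,0,-1],[0,0,0,0,0,0,-1]]'; python3 -c "
from h import *
rodline('w22'); go([.5745,-.167,.1139],np.radians(-2.1)); print(sense()['ft_force'])"
```

```text
t: 46.0
tcp_pos: [0.5739, -0.1684, 0.1129]
ee_rot: [0.722, 0.692, 0.01, -0.01]
ft_force: [0.7, -1.0, -1.4]
opening: 0.14
grip_force: 61.2
-0.12 x off mm -0.3 width 12.1 z top 0.123
-0.105 x off mm -0.4 width 7.8 z top 0.1212
-0.09 x off mm -0.2 width 7.5 z top 0.1214
-0.075 x off mm -0.3 width 7.8 z top 0.1214
-0.06 x off mm -0.4 width 7.7 z top 0.1214
-0.045 x off mm -0.4 width 7.4 z top 0.1196
t 46.0 tcp [ 0.5739 -0.1684  0.1129] open 0.14 grip 61 q6 -0.44
  world d mm [0.6 1.4 1. ]  shift [ 0.0071  0.0026 -0.0047] turn [-0.     -0.0088 -0.0019] axes x,y(world): [0.043 0.999] [ 0.999 -0.043] tilt deg 1.59
[-0.25962912  1.20244075 -0.62613939]
```

```bash
python3 -m handwheel '[[0.05,0,0.001,0,0,0,-1],[0.1,-0.001,0.003,0,0,0,-1],[0.1,-0.001,0.003,0,0,0,-1],[0.05,0,0.001,0,0,0,-1],[0,0,0,0,0,0,-1],[0,0,0,0,0,0,-1]]'; python3 -c "
from h import *
rodline('w23'); go([.5818,-.0218,.1139],np.radians(-2.1)); print(sense()['ft_force'])"
```

```text
t: 46.65
tcp_pos: [0.5762, -0.1084, 0.1131]
ee_rot: [0.722, 0.692, 0.01, -0.009]
ft_force: [0.5, 0.4, -0.2]
opening: 0.139
grip_force: 61.2
-0.12 x off mm -0.2 width 12.2 z top 0.1252
-0.105 x off mm 6.4 width 25.4 z top 0.1287
-0.09 x off mm -0.1 width 14.0 z top 0.1247
-0.075 x off mm -0.3 width 14.0 z top 0.1246
-0.06 x off mm -0.2 width 12.0 z top 0.1232
-0.045 x off mm -0.3 width 7.8 z top 0.1215
-0.03 x off mm -0.2 width 7.5 z top 0.1213
-0.015 x off mm -0.3 width 7.7 z top 0.1213
0.0 x off mm -0.3 width 7.7 z top 0.1215
0.015 x off mm -0.4 width 29.4 z top 0.119
t 46.7 tcp [ 0.5762 -0.1088  0.1131] open 0.14 grip 61 q6 -0.34
  world d mm [ 5.6 87.   0.8]  shift [0.4357 0.0092 0.008 ] turn [ 0.0001 -0.0087 -0.0019] axes x,y(world): [0.043 0.999] [ 0.999 -0.043] tilt deg 1.56
[ 0.81582857  0.21890502 -0.5519609 ]
```

```bash
python3 -m handwheel '[[0.05,0,0.001,0,0,0,-1],[0.09,0,0.002,0,0,0,-1],[0.09,-0.001,0.002,0,0,0,-1],[0.09,-0.001,0.003,0,0,0,-1],[0.05,0,0.001,0,0,0,-1],[0.03,0,0.001,0,0,0,-1],[0,0,0,0,0,0,-1],[0,0,0,0,0,0,-1]]'; python3 -c "
from h import *
go([.5818,-.0218,.1139],np.radians(-2.1)); print(sense()['ft_force'])"
```

```text
t: 47.5
tcp_pos: [0.5792, -0.0286, 0.1132]
ee_rot: [0.722, 0.692, 0.01, -0.009]
ft_force: [-0.3, -0.6, -1.7]
opening: 0.14
grip_force: 61.2
t 47.5 tcp [ 0.5792 -0.0286  0.1132] open 0.14 grip 61 q6 -0.21
  world d mm [2.6 6.8 0.7]  shift [ 0.0347  0.0116 -0.0023] turn [ 0.     -0.0087 -0.0019] axes x,y(world): [0.043 0.999] [ 0.999 -0.043] tilt deg 1.57
[-0.34015101 -0.61938256 -1.68719788]
```

```bash
python3 -m handwheel '[[0.02,0,0,0,0,0,-1],[0.01,0,0,0,0,0,-1],[0.01,0,0,0,0,0,-1],[0,0,0,0,0,0,-1],[0,0,0,0,0,0,-1]]'; python3 -c "
from h import *
go([.5818,-.0218,.1139],np.radians(-2.1)); print(sense()['ft_force']); snap('wrist','w24',(120,0,440,260),2.4)"
```

```text
t: 48.0
tcp_pos: [0.5795, -0.0211, 0.1135]
ee_rot: [0.722, 0.692, 0.01, -0.009]
ft_force: [-0.2, -3.1, -0.9]
opening: 0.142
grip_force: 61.2
t 48.0 tcp [ 0.5795 -0.0211  0.1135] open 0.14 grip 61 q6 -0.20
  world d mm [ 2.3 -0.7  0.4]  shift [-0.0029  0.0115 -0.002 ] turn [ 0.0001 -0.0084 -0.0019] axes x,y(world): [0.043 0.999] [ 0.999 -0.043] tilt deg 1.52
[-0.24521123 -3.08481599 -0.87267028]
```

View pics/w24.png

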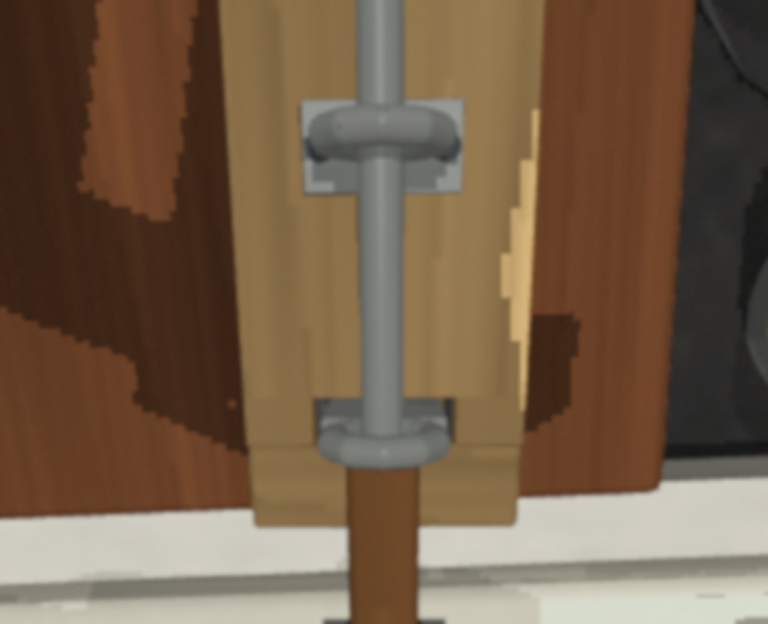

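The rod runs through the cover eye at (382,135) and the near eye at (383,440), and the handle is against the near post with about 3 N contact. I'll lower it onto the eyes and release.

```bash
python3 -m handwheel '[[0,0,0.012,0,0,0,-1],[0,0,0,0,0,0,-1],[0,0,0,0,0,0,0],[0,0,0,0,0,0,0],[0,0,0,0,0,0,0],[0,0,-0.1,0,0,0,0],[0,0,-0.2,0,0,0,0.3],[0.15,0,-0.25,0,-0.0085,0,0.3],[0.15,0,0,0,0,0,0.3],[0,0,0,0,0,0,0.3],[0,0,0,0,0,0,0.3]]'; python3 -c "
from h import *
snap('wrist','w25',None,1.4); stand('w25'); go([.58,.08,.2],np.radians(-2))
D=np.load('pics/w25.npz'); X=cloud(D['d'],D['K'],D['W']); q=X[(D['d']>0)&(X[...,2]>.108)&(X[...,2]<.126)&(abs(X[...,0]-.583)<.0095)&(X[...,1]>-.08)&(X[...,1]<.19)]; print('rod y range',q[:,1].min(),q[:,1].max())
for y0 in(-.03,0,.01,.045,.06,.1,.115,.14):
    k=q[abs(q[:,1]-y0)<.004]
    if len(k): print(y0,'xoff',(1e3*((k[:,0].min()+k[:,0].max())/2-(.5808+.0368*(y0-.0277)))).round(1),'ztop',np.percentile(k[:,2],95).round(4))"
```

```text
t: 49.15
tcp_pos: [0.5812, 0.0333, 0.2141]
ee_rot: [0.721, 0.692, 0.0, -0.001]
ft_force: [-0.4, 0.5, -0.4]
opening: 0.652
grip_force: 0.0
eye 844 [0.5807 0.0269 0.1193] top 0.1306
eye 757 [0.5829 0.079  0.1199] top 0.1315
eye 858 [0.5848 0.1304 0.12  ] top 0.1318
cover ((583.0093994140625, 80.71365356445312), (151.48880004882812, 58.2708854675293), 87.84453582763672) z [0.1029 0.1041 0.1054] slope 0.0008 0.0002
t 49.2 tcp [0.5811 0.0327 0.2135] open 0.65 grip 0 q6 -0.08
  world d mm [ -1.1  47.3 -13.5]  shift [ 0.2362 -0.0151  0.068 ] turn [-0.0006 -0.0004 -0.0023] axes x,y(world): [0.042 0.999] [ 0.999 -0.042] tilt deg 0.13
rod y range -0.04456876802050663 0.14974013776913125
-0.03 xoff 0.9 ztop 0.1223
0 xoff 0.1 ztop 0.1221
0.01 xoff 0.1 ztop 0.1223
0.045 xoff 0.3 ztop 0.1191
0.06 xoff 0.3 ztop 0.1188
0.1 xoff 0.1 ztop 0.1191
0.115 xoff 0.2 ztop 0.1191
0.14 xoff 0.3 ztop 0.1193
```

View pics/w25.png

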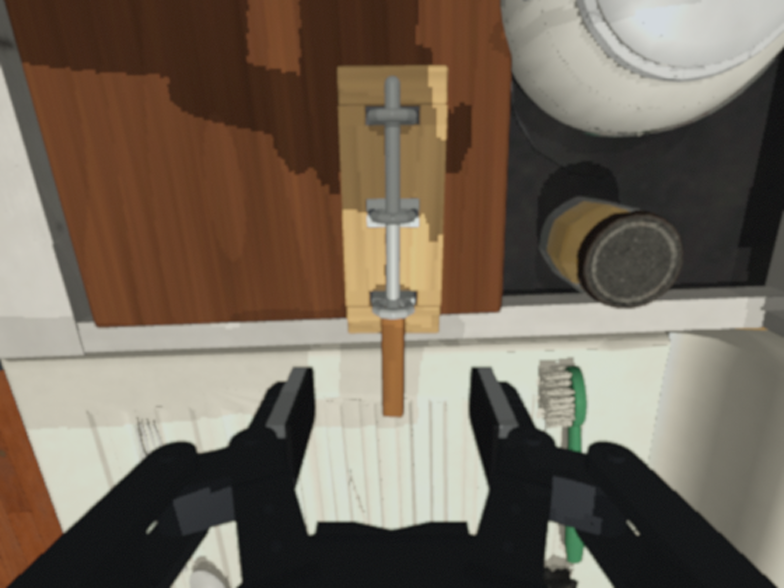

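The rod is home through all three eyes, with its tip at (392,80) about 70 mm along the stand and the handle against the near post. The cover is level and fully down, and the gripper is clear.

```bash
python3 -c "
from workcell import *
print(sign_off())"
```

```text
the job is handed in; nothing more can be done
None
```

The job is handed in: all three inserts that were there are stacked in the stand, the cover is fully down and the rod is home through all three eyes; one insert was dropped on the way and picked up again, and sign-off gave no verdict.

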